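# Clamp the glued dustpan handle

## Task

The dustpan's handle has just been glued and lies in the bar clamp on the ledge: draw the red-headed lock pin out of its bore and park it in the side notch of the same block, hanging by its head, and let go of it. Then pump the trigger - do not push the jaw or the bar by hand - until the spring pad presses on the handle and the pad's yellow sleeve is about half way in, never nearly all the way, or the handle is crushed. Finish while still holding the trigger at that squeeze so the pressure stays on, and leave the other things on the ledge where they are.

Things in the scene. Friction and masses are not known exactly. Their poses are not given: they have to be found in the camera images.
- clamp: One-hand bar clamp bolted to the ledge. Origin on the ledge surface; x along the bar from the handle to the moving jaw, y to the side with the pin block, z up. Fixed jaw: grey post, rubber face at x = 20 mm. Cheeks round the mechanism: z to 105 mm, y +-20, x -90 to 16 mm. Pin block: x 63.5 to 103.5, y 47 to 140 mm, top at z = 60 mm.
- bore (a point): Centre of the mouth of the pin's bore in the top face of the pin block, 60 mm above the ledge, at clamp (83.5, 72, 60) mm: vertical blind hole 11 mm wide, 25 mm deep. Axes as the clamp's.
- notch (a point): Parking place in the side notch of the same block, level with its top face (60 mm above the ledge), at clamp (83.5, 125, 60) mm; axes as the clamp's. The notch is 15 mm wide along clamp x, runs from y = 114 to 140 mm and is open above, below and on the clamp's +y side. A pin in it hangs by the underside of its red head.
- pin: Lock pin, loose, about 60 g, upright: steel shank 9 mm thick, 50 mm long, under a red round head 24 mm in diameter, 34 mm tall. Origin at the lower end of the shank, z towards the head (head z = 50 to 84 mm). At the start it stands 25 mm deep in the bore, head 25 mm above the block, and stops the jaw about 20 mm short of the dustpan handle. Parked, its origin is 50 mm below notch.
- handle_top (a point): Middle of the top of the clamp's fixed orange handle, 165 mm above the ledge, at clamp (-74, 0, 165) mm. The handle is 12 mm thick along clamp x, 32 mm wide along y and stands above the cheeks.
- trigger: The trigger: two black side plates, pivoting at clamp (-40, 0, 60) mm, with a red cross roll at the top. Origin at the pivot.
- jaw: Bar with the moving jaw (blue plate); slides towards clamp -x to close. Origin at the middle of the relaxed pad's face, 30 mm above the ledge; axes as the clamp's. The steel bar (14 mm wide, 60 to 78 mm above the ledge) comes out up to 170 mm behind the clamp origin. A side finger on the jaw, 64 to 74 mm above the ledge, reaches clamp y = 82 mm and meets the pin.
- jaw_travel (a joint): How far the jaw has closed, in m: 0 open, starts at 0 to 0.020; the pad meets the dustpan handle at 0.043 to 0.045, its face then 46 to 48 mm from the clamp origin. The bar stays where it is when the trigger goes back, but its brake holds only about 4 N: harder pressure lasts only while the trigger is held squeezed.
- pad: Spring pad of the moving jaw, black rubber, 36 x 36 mm face, with a yellow sleeve behind it that shows 12 mm when relaxed and goes into the blue jaw as the pad is pressed. Origin at the middle of its face.
- pad_press (a joint): How far the pad is pressed into the jaw, in m: 0 relaxed, 0.012 at its stop; 2.5 N per mm.
- trigger_grip (a point): Centre of the trigger's red roll: 16 mm in diameter, 40 mm long along clamp y, 80 mm from the pivot, 138 to 140 mm above the ledge. At rest at clamp x = -23 mm; squeezed fully towards the orange handle (clamp -x) at -57 mm. It can be pinched by its two ends, pushed, or squeezed together with the handle (65 mm over both at rest).
- dustpan: Blue plastic dustpan, loose, about 0.28 kg, on the ledge. Its handle (26 mm thick along clamp x, 16 to 44 mm above the ledge) lies across the clamp under the bar, within 3 mm of the fixed jaw. The pan, 220 x 170 mm, 55 mm high, lies on the clamp's -y side. Origin on the ledge under the clamped part of the handle; axes as the clamp's.
- trigger_squeeze (a joint): Trigger angle in rad: 0 at rest, 0.42 fully squeezed (33 mm at the roll). A spring brings it back (2 to 4 N at the roll). It draws the bar by half of the roll's travel, through a pawl on teeth of 10 mm pitch, so the start of a stroke can be idle. Let right back after each stroke, the pawl takes the next tooth: a full stroke closes the jaw by 10 mm (the first by 5 to 16 mm).
- washboard: Green plastic washboard lying flat, 300 x 160 x 20 mm. Origin under its centre. Bystander.
- soap_holder: Pale blue ceramic bar holder with a yellow bar of soap, 130 x 90 x 32 mm. Origin under its centre. Bystander.
- bottle: White bottle with a twist cap, 72 mm in diameter, 210 mm tall. Origin under its centre. Bystander.
- cup: Stainless steel cup, 76 mm in diameter, 85 mm tall. Origin under its centre. Bystander.
- scrub_brush: Wooden scrubbing brush, 140 x 55 x 40 mm. Origin under its centre. Bystander.
- peg_tub: Orange tub with clothes pegs, 100 mm in diameter, pegs to 95 mm. Origin under its centre. Bystander.

How it is judged:
By the outcome, as a careful person would: the job done as asked, in the order asked, and still so for the second after the job is handed in, while the arm keeps its last pose, push and grip.
It also fails if it takes over 67 s, if anything falls off the work surface, if the arm or the gripper's body presses on something with over 40 N, if the wrist force passes 120 N, or if a joint passes its speed limit or range.

## Robot

A 6-joint arm with a two-finger parallel gripper is mounted at the origin on the work surface. World frame = base frame: x ahead of the robot, y to its left, z up, the work surface at z = 0. Lengths are in m, angles in rad, forces in N, time in s.
With the tool pointing down it reaches from about 0.225 to 0.875 m from the base axis. Payload 3.4 kg.
Tool frame: the origin (TCP) lies between the finger pads; the fingertips stand 22 mm ahead of it and the grasp point (between the pads) lies 3 mm ahead of it (manip.tcp_to_tips is the z of the fingertips in the tool frame, in m); z points along the fingers, y is the line along which they close (so a half turn about z gives the same grasp; the last joint's range is limited). The gripper opens to 85 mm and grips with 20 to 120 N. Pads are 22 mm wide; open, the fingers measure 114 mm over their backs; the gripper's body (76 mm by 85 mm) begins 54 mm behind the grasp point. The pads swing forward as they close: fully open they stand 13 mm farther back than shut.
Start: joints at [-1.236, 0.276, 1.505, -0, 1.361, -0.121], TCP at [0.253, -0.516, 0.253] pointing down, gripper open.
Joint ranges: [-2.89, 2.89], [-0.75, 2.08], [0.22, 2.7], [-1.18, 4.32], [0.11, 2.71], [-2.7, 2.7]. Speed limits (rad/s): [2.57, 2.57, 3.14, 3.14, 3.14, 3.14].

## Interface

Orientations are given as a rotation vector (axis times angle).
In Python, from workcell import monitor, eyes, sign_off, manip gives the robot as it stands.
- The arm moves only by the tool arm_command, never from a script. Its argument "moves" is a list of rows, each an object of numbers: "tx", "ty", "tz": the shift along the world's x, y, z in mm; "turn": the turn about the world's z in degrees. A call has 1 to 5 rows; each row is the pose to reach, as a shift and turn from the pose commanded when the call began; what a row does not reach only later rows make up. A row lasts 1/12 s, in which the tool goes at most 41.7 mm and 7.16 degrees, less where a joint would pass 70% of its speed; a pose out of reach is approached as far as the arm can. A call with a gripper value outside its range is refused whole. "fingers" is the closure, from 0 (fully open) to 1 (shut), set as the call begins (left out, the last holds). The fingers move at their own pace and stop on an object; "force" is the grip in N (left out, the last holds). Time passes only in rows, so rows that repeat a pose let the fingers close. It gives the time, the measured TCP pose, the force, the opening and the grip force at its end, in the units of the state.
- monitor.sense(): the state, without advancing time (a new reading comes with each control period).
- eyes.grab_frame(name): name is "scene" or "top" or "wrist"; returns a dict with "image" (480x640x3 uint8, red, green, blue), "fx", "fy", "cx", "cy" (pixels), "R" (3x3) and "t" (3): a world point X has camera coordinates R X + t. Camera axes: x right, y down, z forward; pixel columns grow to the right and rows downward; lengths in m; the calibration is good to about 2 mm. A picture is of the moment at which its call begins. There is no depth.
- sign_off(): hands the job in; it is judged then, once.
The state is a dict: "time_s": time; "q": joint angles; "joint_velocities": joint speeds; "effort": joint torques, N m; "tcp_pos": TCP position; "tool_rot": TCP orientation; "force": force on the tool from outside, world axes, zero at the start; "ft_torque": the same for the moment, N m; "finger_gap": finger opening in m; "grip_force": force on a finger pad.
Only numpy, scipy, OpenCV 4.12 (cv2) and the standard library are available. Lean on these libraries where they do the work, as an engineer would, in place of code of your own. Each camera call takes 0.05 s, during which the arm holds its last target. There are 200 camera calls.

## Working session

There is one attempt and no reset: what is moved stays moved. The work goes in short steps, Python scripts to look and compute and a tool call to move; the robot and the scene stay as the last step left them, time stands still between calls to the robot, and variables do not carry over. Pictures are saved under pics/ and viewed, at most 10 in all, crops included, and the job is handed in when it is done.

Besides the shell and the picture viewer there is one more tool, called after "Request:" in YAML: its name, and indented under it one key for each argument. arm_command: Moves the arm, as the interface text tells. Its arguments: {"type":"object","properties":{"moves":{"type":"array"},"fingers":{"type":"number"},"force":{"type":"number"}},"required":["moves"]}

```bash
mkdir -p pics; cat > h.py <<'E'
import numpy as np,cv2
from workcell import monitor,eyes,sign_off,manip
def shot(name,fn,crop=None,s=1):
    f=eyes.grab_frame(name); np.savez('pics/'+fn+'.npz',**{k:np.array(f[k]) for k in f})
    im=f['image'][:,:,::-1]
    if crop: x0,y0,x1,y1=crop; im=im[y0:y1,x0:x1]
    cv2.imwrite('pics/'+fn+'.png',cv2.resize(im,None,fx=s,fy=s,interpolation=cv2.INTER_CUBIC)); return f
def ray(fn,u,v):
    f=np.load('pics/'+fn+'.npz'); R=f['R'];t=f['t']
    d=R.T@np.array([(u-f['cx'])/f['fx'],(v-f['cy'])/f['fy'],1]); return -R.T@t,d
def atz(fn,u,v,z):
    c,d=ray(fn,u,v); return c+d*(z-c[2])/d[2]
def proj(fn,X):
    f=np.load('pics/'+fn+'.npz'); p=f['R']@np.array(X)+f['t']; return np.array([f['fx']*p[0]/p[2]+f['cx'],f['fy']*p[1]/p[2]+f['cy']])
E
python3 - <<'E'
from h import *
a=shot('top','top0');b=shot('scene','sc0')
for f in(a,b): print(f['fx'],-np.array(f['R']).T@f['t'])
s=monitor.sense();print(s['time_s'],s['tcp_pos'],s['tool_rot'],s['force'],s['finger_gap'],manip.tcp_to_tips)
E
```

```text
506.0993157213732 [0.32356696 0.01973202 1.57061542]
568.4508706951194 [ 1.52838336 -0.05692981  1.08403224]
0.1 [ 0.25298551 -0.51589305  0.25250576] [-3.05877667e+00 -7.09420705e-01  2.20911246e-04] [ 0.05426644  0.73340984 -0.41116759] 0.08552888732272719 0.022
```

View pics/top0.png

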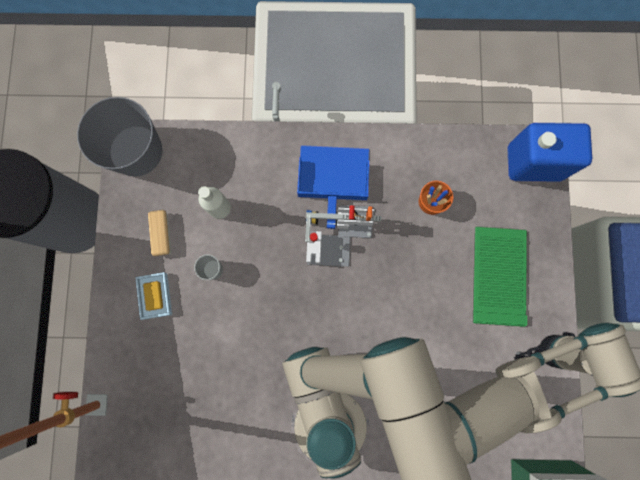

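View pics/sc0.png

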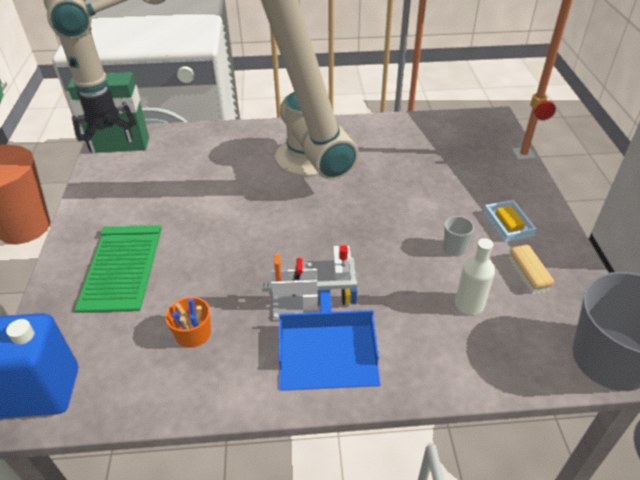

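The clamp is near top-image (340,220) with its bar running left-right: clamp +x is about world +y, clamp +y about world -x. The pin's red head is at (313,238), the red roll at (352,211) and the orange handle at (370,213). I'll enlarge both views.

```bash
python3 - <<'E'
from h import *
import cv2
for fn,(x0,y0,x1,y1) in (('top0',(290,190,390,270)),('sc0',(255,230,375,320))):
    im=cv2.imread(f'pics/{fn}.png')[y0:y1,x0:x1]
    s=4
    im=cv2.resize(im,None,fx=s,fy=s,interpolation=cv2.INTER_CUBIC)
    for k in range(0,x1-x0,10): cv2.putText(im,str(x0+k),(k*s,8),0,.3,(0,255,255),1);cv2.line(im,(k*s,10),(k*s,14),(0,255,255),1)
    for k in range(0,y1-y0,10): cv2.putText(im,str(y0+k),(0,k*s+4),0,.3,(0,255,255),1)
    cv2.imwrite(f'pics/{fn}c.png',im)
a=cv2.imread('pics/top0c.png');b=cv2.imread('pics/sc0c.png')
c=np.zeros((a.shape[0]+0,0,3),np.uint8)
h=max(a.shape[0],b.shape[0]);p=lambda m:cv2.copyMakeBorder(m,0,h-m.shape[0],0,0,0)
m=np.hstack([p(a)[:, :400],p(b)[:, :400]]);cv2.imwrite('pics/both.png',m)
# colour blobs
for fn in('top0','sc0'):
    im=cv2.imread(f'pics/{fn}.png');hsv=cv2.cvtColor(im,cv2.COLOR_BGR2HSV)
    for nm,lo,hi in(('red',(0,170,80),(4,255,255)),('red2',(174,170,80),(180,255,255)),('orange',(6,170,100),(16,255,255))):
        n,l,st,ce=cv2.connectedComponentsWithStats(cv2.inRange(hsv,lo,hi))
        for i in range(1,n):
            if st[i,4]>8 and 250<ce[i][0]<390 and 180<ce[i][1]<330: print(fn,nm,st[i],ce[i].round(1))
E
```

```text
top0 red [350 206   5  13  53] [351.5 212. ]
top0 red [311 234   6   7  38] [313.4 236.8]
top0 orange [367 207   5  13  50] [369.  213.2]
sc0 red [340 246   7  14  78] [343.3 251.8]
sc0 red [297 258   5  16  73] [299.  265.6]
sc0 orange [275 255   6  25  96] [277.2 266.6]
```

View pics/both.png

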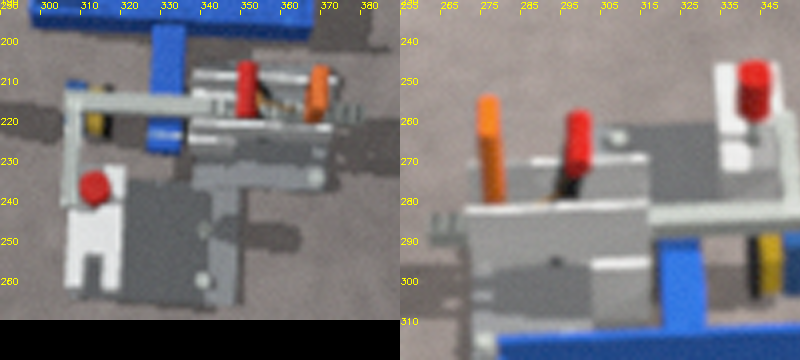

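The enlarged view shows the pin head at top (313.4,236.8), the roll at (351.5,212), the orange handle at (369,213) and the notch around (313,257). In the scene view the same three are at (343.3,252), (299,265.6) and (277,255). I'll fit the clamp pose to these.

```bash
python3 - <<'E'
from h import *
from scipy.optimize import least_squares
obs=[('top0',(313.4,236.8),(83.5,72,115)),('top0',(351.5,212),(-23,0,145)),('top0',(369,213),(-74,0,163)),
('sc0',(343.3,252),(83.5,72,102)),('sc0',(299,265.6),(-23,0,139)),('sc0',(277,255.5),(-74,0,165)),('top0',(312.8,262),(83.5,140,60))]
def W(p,c):
    c=np.array(c)/1000;co,si=np.cos(p[2]),np.sin(p[2]);return [p[0]+co*c[0]-si*c[1],p[1]+si*c[0]+co*c[1],c[2]]
f=lambda p:np.concatenate([proj(n,W(p,c))-u for n,u,c in obs])
r=least_squares(f,[.55,0,1.57],loss='soft_l1');p=r.x
print(p,np.degrees(p[2]));print(f(p).reshape(-1,2).round(2))
for n,c in dict(pin=(83.5,72,60),notch=(83.5,125,60),roll=(-23,0,139),handle=(-74,0,165)).items(): print(n,np.round(W(p,c),4))
np.save('clamp.npy',p)
from scipy.spatial.transform import Rotation as R
print(R.from_rotvec(monitor.sense()['tool_rot']).as_matrix().round(3))
# jaw: px
for u,v in((306,217),(303.5,217)):print(atz('top0',u,v,.06))
E
```

```text
[ 0.62066154 -0.02850873  1.52899542] 87.60498466904562
[[ 0.06 -0.03]
 [ 0.3   0.6 ]
 [ 1.1  -0.64]
 [ 0.41 -0.15]
 [ 0.65 -1.55]
 [-0.29  1.35]
 [-0.35 -0.02]]
pin [0.5522 0.0579 0.06  ]
notch [0.4993 0.0601 0.06  ]
roll [ 0.6197 -0.0515  0.139 ]
handle [ 0.6176 -0.1024  0.165 ]
[[ 0.898  0.44  -0.001]
 [ 0.44  -0.898  0.002]
 [ 0.    -0.002 -1.   ]]
[0.6212789  0.08334447 0.06      ]
[0.62114533 0.09094609 0.06      ]
```

Fit is good to about 1 px (clamp yaw 87.6°, with some error left). I'll turn the tool so the fingers close along clamp x, and go above the pin.

Request:
arm_command:
  moves:
    - {"tx": 18, "ty": 35, "turn": -7}
    - {"tx": 37, "ty": 71, "turn": -14}
    - {"tx": 55, "ty": 106, "turn": -21}
    - {"tx": 74, "ty": 142, "turn": -28}
    - {"tx": 92, "ty": 177, "turn": -28.5}
  fingers: 0

```text
invalid input at $.moves[0]: expected keys tx, ty, tz, turn
```

Request:
arm_command:
  moves:
    - {"tx": 18, "ty": 35}
    - {"tx": 37, "ty": 71}
    - {"tx": 55, "ty": 106}
    - {"tx": 74, "ty": 142}
    - {"tx": 92, "ty": 177}

```text
invalid input at $.moves[0]: expected keys tx, ty, tz, turn
```

Request:
arm_command:
  moves:
    - {"tx": 18, "ty": 35}
    - {"tx": 37, "ty": 71}
    - {"tx": 55, "ty": 106}
    - {"tx": 74, "ty": 142}
    - {"tx": 92, "ty": 177}

```text
invalid input at $.moves[0]: expected keys tx, ty, tz, turn
```

Request:
arm_command:
  moves:
    - {"tx": 18, "ty": 35}
    - {"tx": 23, "ty": 43}
    - {"tx": 23, "ty": 43}

```text
invalid input at $.moves[0]: expected keys tx, ty, tz, turn
```

```bash
python3 - <<'E'
from h import *
s=monitor.sense();print(s['time_s'],s['tcp_pos'],s['tool_rot'],s['force'],s['q'])
f=shot('wrist','w1');print(f['fx'],-np.array(f['R']).T@f['t'])
from scipy.spatial.transform import Rotation as R
print(R.from_rotvec(s['tool_rot']).as_matrix().round(3))
p=np.load('clamp.npy');co,si=np.cos(p[2]),np.sin(p[2])
for c in((83.5,72,119),(83.5,125,60),(63.5,140,60),(103.5,140,60),(-23,0,139),(-74,0,165)):
    c=np.array(c)/1e3;print(proj('w1',[p[0]+co*c[0]-si*c[1],p[1]+si*c[0]+co*c[1],c[2]]).round(1))
E
```

```text
0.1 [ 0.25298551 -0.51589305  0.25250576] [-3.05877667e+00 -7.09420705e-01  2.20911246e-04] [ 0.05426644  0.73340984 -0.41116759] [-1.23597009e+00  2.76561918e-01  1.50601454e+00  3.43484216e-05
  1.36064763e+00 -1.20981403e-01]
351.43607236208953 [ 0.3126589  -0.48708101  0.37224062]
[[ 0.898  0.44  -0.001]
 [ 0.44  -0.898  0.002]
 [ 0.    -0.002 -1.   ]]
[ -749.6 -1170.8]
[-418.4 -622. ]
[-378.7 -558.8]
[-458.8 -611.4]
[ -550.7 -1502.3]
[ -557.6 -1761.9]
```

View pics/w1.png

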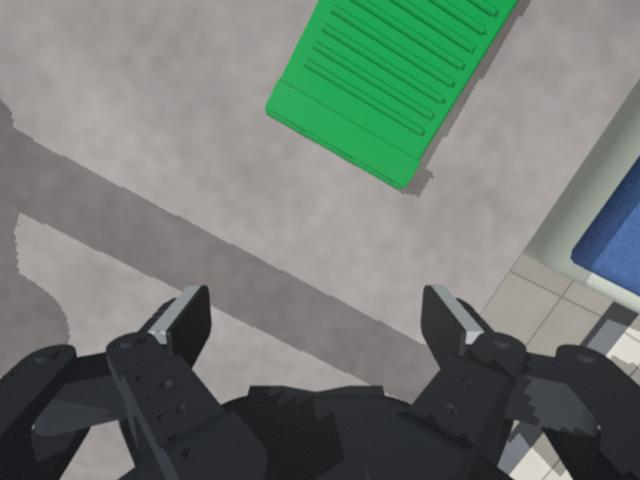

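All four keys are needed in each row. The wrist picture shows only the washboard, because the arm never left the start. Camera sits on the tool's +x side, so I'll stop short of the pin to look.

Request:
arm_command:
  moves:
    - {"tx": 15, "ty": 38, "tz": 0, "turn": -7}
    - {"tx": 30, "ty": 76, "tz": 0, "turn": -14}
    - {"tx": 45, "ty": 114, "tz": 0, "turn": -21}
    - {"tx": 60, "ty": 152, "tz": 0, "turn": -28}
    - {"tx": 70, "ty": 190, "tz": 0, "turn": -28.5}
  fingers: 0

```text
time_s: 0.57
tcp_pos: [0.3238, -0.3248, 0.253]
tool_rot: [-3.141, 0.073, -0.001]
force: [0.1, -0.2, 0.7]
finger_gap: 0.0853
grip_force: 0.0
```

Request:
arm_command:
  moves:
    - {"tx": 14, "ty": 38, "tz": 0, "turn": 0}
    - {"tx": 28, "ty": 76, "tz": 0, "turn": 0}
    - {"tx": 42, "ty": 114, "tz": 0, "turn": 0}
    - {"tx": 56, "ty": 152, "tz": 0, "turn": 0}
    - {"tx": 70, "ty": 190, "tz": 0, "turn": 0}

```text
time_s: 0.98
tcp_pos: [0.3931, -0.1344, 0.2533]
tool_rot: [3.141, -0.066, 0.0]
force: [1.1, -0.3, 0.5]
finger_gap: 0.0857
grip_force: 0.0
```

Request:
arm_command:
  moves:
    - {"tx": 14, "ty": 38, "tz": 0, "turn": 0}
    - {"tx": 28, "ty": 76, "tz": 0, "turn": 0}
    - {"tx": 42, "ty": 114, "tz": 0, "turn": 0}
    - {"tx": 56, "ty": 152, "tz": 0, "turn": 0}
    - {"tx": 57, "ty": 160, "tz": 0, "turn": 0}

```text
time_s: 1.4
tcp_pos: [0.4517, 0.0289, 0.2533]
tool_rot: [-3.138, 0.057, -0.002]
force: [0.1, 0.4, 0.6]
finger_gap: 0.0853
grip_force: 0.0
```

```bash
python3 - <<'E'
from h import *
s=monitor.sense();print(s['time_s'],s['tcp_pos'],s['tool_rot'],s['force'],s['q'])
f=shot('wrist','w1');print(f['fx'],-np.array(f['R']).T@f['t'])
from scipy.spatial.transform import Rotation as R
print(R.from_rotvec(s['tool_rot']).as_matrix().round(3))
p=np.load('clamp.npy');co,si=np.cos(p[2]),np.sin(p[2])
for c in((83.5,72,119),(83.5,125,60),(63.5,140,60),(103.5,140,60),(-23,0,139),(-74,0,165)):
    c=np.array(c)/1e3;print(proj('w1',[p[0]+co*c[0]-si*c[1],p[1]+si*c[0]+co*c[1],c[2]]).round(1))
E
```

```text
1.4 [0.45165311 0.02885029 0.25328146] [-3.13757901e+00  5.74170827e-02 -2.49568093e-03] [0.07142741 0.41492554 0.64619333] [-0.09291694  0.08880228  1.74611923  0.00372674  1.30534674  1.51349961]
351.43607236208953 [0.51778204 0.02602338 0.37307383]
[[ 0.999 -0.037  0.002]
 [-0.037 -0.999  0.003]
 [ 0.002 -0.004 -1.   ]]
[267.8  86.5]
[278.8 161. ]
[301.7 178.3]
[256.6 178.1]
[447.6 -54.4]
[570.  -81.8]
```

View pics/w1.png

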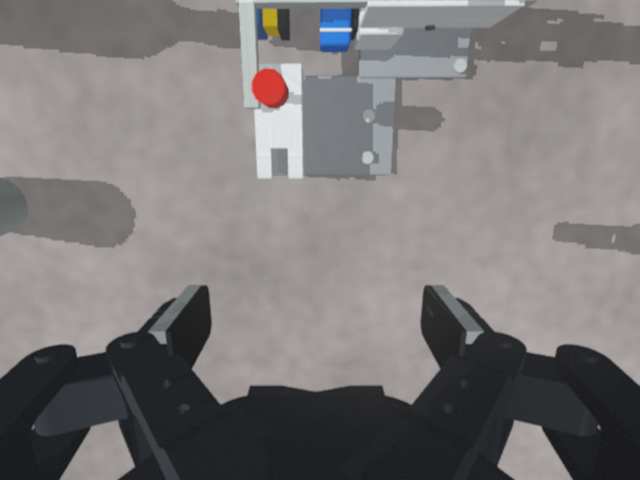

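The wrist view agrees with the fit to about 1 px: head centre at (269.5,87), block corners at (302.5,178.5) and (257.5,179), which puts the clamp about 0.8 mm further towards -y. Pin is at (0.552, 0.057). Move over it, descend and grip.

Request:
arm_command:
  moves:
    - {"tx": 35, "ty": 10, "tz": 0, "turn": 0}
    - {"tx": 70, "ty": 20, "tz": 0, "turn": 0}
    - {"tx": 100, "ty": 28, "tz": 0, "turn": 0}
    - {"tx": 100, "ty": 28, "tz": -40, "turn": 0}
    - {"tx": 100, "ty": 28, "tz": -80, "turn": 0}

```text
time_s: 1.87
tcp_pos: [0.554, 0.0504, 0.1743]
tool_rot: [3.14, -0.066, 0.012]
force: [-0.2, 0.3, -1.2]
finger_gap: 0.0856
grip_force: 0.0
```

Request:
arm_command:
  moves:
    - {"tx": 0, "ty": 0, "tz": -25, "turn": 0}
    - {"tx": 0, "ty": 0, "tz": -50, "turn": 0}
    - {"tx": 0, "ty": 0, "tz": -65, "turn": 0}
    - {"tx": 0, "ty": 0, "tz": -65, "turn": 0}

```text
time_s: 2.2
tcp_pos: [0.5469, 0.0501, 0.1046]
tool_rot: [3.14, -0.067, -0.014]
force: [-0.7, -0.2, 0.3]
finger_gap: 0.0853
grip_force: 0.0
```

Request:
arm_command:
  moves:
    - {"tx": 0, "ty": 0, "tz": 0, "turn": 0}
    - {"tx": 0, "ty": 0, "tz": 0, "turn": 0}
    - {"tx": 0, "ty": 0, "tz": 0, "turn": 0}
    - {"tx": 0, "ty": 0, "tz": 0, "turn": 0}
    - {"tx": 0, "ty": 0, "tz": 0, "turn": 0}
  fingers: 1
  force: 25

```text
time_s: 2.62
tcp_pos: [0.5508, 0.0518, 0.1096]
tool_rot: [-3.141, 0.066, -0.004]
force: [-0.3, 3.8, 7.1]
finger_gap: 0.0258
grip_force: 19.1
```

Request:
arm_command:
  moves:
    - {"tx": 0, "ty": 0, "tz": 0, "turn": 0}
    - {"tx": 0, "ty": 0, "tz": 0, "turn": 0}
    - {"tx": 0, "ty": 0, "tz": 0, "turn": 0}
    - {"tx": 0, "ty": 0, "tz": 0, "turn": 0}
    - {"tx": 0, "ty": 0, "tz": 0, "turn": 0}

```text
time_s: 3.03
tcp_pos: [0.551, 0.0527, 0.1096]
tool_rot: [-3.139, 0.066, -0.004]
force: [-0.5, 3.8, 5.6]
finger_gap: 0.0248
grip_force: 23.9
```

The last reading was taken before the arm settled, so the command sits about 4 mm short in y, and the 3.8 N side force agrees with that. I'll centre on the pin, then lift straight up.

Request:
arm_command:
  moves:
    - {"tx": 1, "ty": 2, "tz": 1, "turn": 0}
    - {"tx": 1, "ty": 4, "tz": 2, "turn": 0}
    - {"tx": 1, "ty": 4, "tz": 2, "turn": 0}
    - {"tx": 1, "ty": 4, "tz": 2, "turn": 0}

```text
time_s: 3.37
tcp_pos: [0.5516, 0.0561, 0.1109]
tool_rot: [-3.141, 0.065, -0.002]
force: [-0.2, 2.4, 5.9]
finger_gap: 0.0236
grip_force: 24.4
```

Request:
arm_command:
  moves:
    - {"tx": 0, "ty": 0.5, "tz": 4, "turn": 0}
    - {"tx": 0, "ty": 1, "tz": 10, "turn": 0}
    - {"tx": 0, "ty": 1, "tz": 18, "turn": 0}
    - {"tx": 0, "ty": 1, "tz": 28, "turn": 0}
    - {"tx": 0, "ty": 1, "tz": 38, "turn": 0}

```text
time_s: 3.78
tcp_pos: [0.5509, 0.0564, 0.1491]
tool_rot: [3.14, -0.065, -0.001]
force: [-0.5, 1.0, 0.1]
finger_gap: 0.0232
grip_force: 24.3
```

Request:
arm_command:
  moves:
    - {"tx": 0, "ty": 0, "tz": 3, "turn": 0}
    - {"tx": 0, "ty": 0, "tz": 3, "turn": 0}
    - {"tx": 0, "ty": 0, "tz": 3, "turn": 0}

```text
time_s: 4.03
tcp_pos: [0.5511, 0.0566, 0.1517]
tool_rot: [3.141, -0.065, 0.001]
force: [0.1, 0.1, -0.9]
finger_gap: 0.0233
grip_force: 24.3
```

```bash
python3 - <<'E'
from h import *
s=monitor.sense();print(s['time_s'],s['tcp_pos'],s['force'],s['finger_gap'])
a=shot('scene','s2',(280,210,380,310),4)['image'];
b=shot('wrist','w2')
i=cv2.imread('pics/s2.png');j=cv2.resize(cv2.imread('pics/w2.png')[180:480,170:470],(400,400))
cv2.imwrite('pics/m2.png',np.hstack([i,j]))
E
```

```text
4.0333 [0.55110328 0.05659895 0.15172199] [ 0.13791147  0.09656461 -0.86494121] 0.023324612077909177
```

View pics/m2.png

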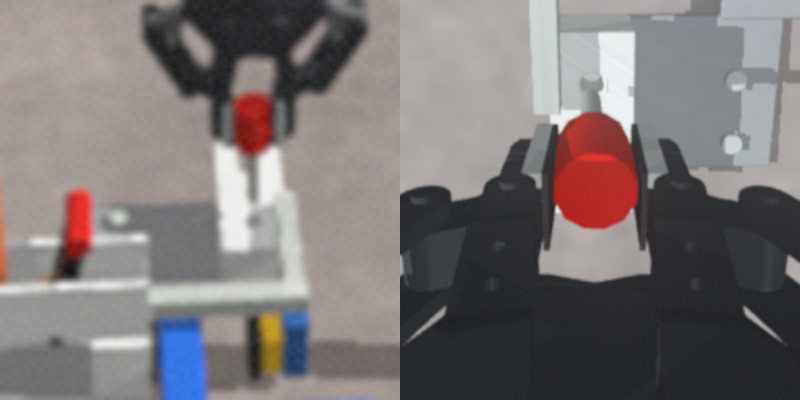

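The picture shows the pin held upright and clear of the bore, with the empty bore and notch behind it. Carry it 53 mm along clamp +y, then lower it.

Request:
arm_command:
  moves:
    - {"tx": -15, "ty": 1, "tz": 0, "turn": 0}
    - {"tx": -35, "ty": 2, "tz": 0, "turn": 0}
    - {"tx": -53, "ty": 2, "tz": 0, "turn": 0}
    - {"tx": -53, "ty": 2, "tz": 0, "turn": 0}
    - {"tx": -53, "ty": 2, "tz": 0, "turn": 0}

```text
time_s: 4.55
tcp_pos: [0.4974, 0.0587, 0.151]
tool_rot: [3.141, -0.065, -0.001]
force: [0.2, 0.5, 0.1]
finger_gap: 0.0232
grip_force: 24.3
```

Request:
arm_command:
  moves:
    - {"tx": 0, "ty": 0, "tz": -8, "turn": 0}
    - {"tx": 0, "ty": 0, "tz": -16, "turn": 0}
    - {"tx": 0, "ty": 0, "tz": -24, "turn": 0}
    - {"tx": 0, "ty": 0, "tz": -30, "turn": 0}
    - {"tx": 0, "ty": 0, "tz": -30, "turn": 0}

```text
time_s: 4.97
tcp_pos: [0.4972, 0.0586, 0.1192]
tool_rot: [3.141, -0.066, -0.006]
force: [0.2, 0.1, 0.2]
finger_gap: 0.0233
grip_force: 24.3
```

```bash
python3 - <<'E'
from h import *
s=monitor.sense();print(s['time_s'],s['tcp_pos'],s['force'],s['finger_gap'])
b=shot('wrist','w3',(170,180,470,480),2)
shot('scene','s3')
E
```

```text
4.9667 [0.49717067 0.05863283 0.11922083] [0.23415867 0.07138992 0.2274864 ] 0.02329810296969398
```

View pics/w3.png

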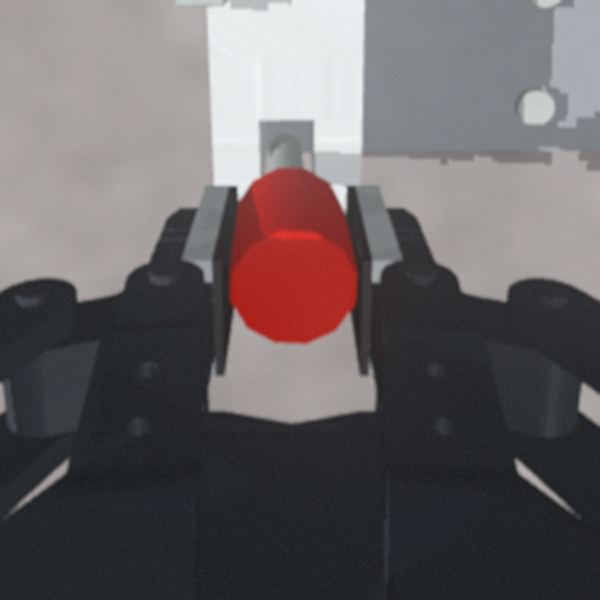

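The shank at crop (285,150) sits inside the notch (262 to 312), with no force. Continue down.

Request:
arm_command:
  moves:
    - {"tx": 0, "ty": 0, "tz": -10, "turn": 0}
    - {"tx": 0, "ty": 0, "tz": -20, "turn": 0}
    - {"tx": 0, "ty": 0, "tz": -30, "turn": 0}
    - {"tx": 0, "ty": 0, "tz": -31, "turn": 0}
    - {"tx": 0, "ty": 0, "tz": -31, "turn": 0}

```text
time_s: 5.48
tcp_pos: [0.4973, 0.0587, 0.0893]
tool_rot: [3.141, -0.065, -0.004]
force: [0.1, 0.6, -0.7]
finger_gap: 0.0237
grip_force: 24.3
```

Request:
arm_command:
  moves:
    - {"tx": 0, "ty": 0, "tz": -1, "turn": 0}
    - {"tx": 0, "ty": 0, "tz": -1.5, "turn": 0}
    - {"tx": 0, "ty": 0, "tz": -1.5, "turn": 0}

```text
time_s: 5.73
tcp_pos: [0.4984, 0.0587, 0.0891]
tool_rot: [3.141, -0.065, 0.001]
force: [0.5, -0.0, -0.1]
finger_gap: 0.0237
grip_force: 24.3
```

Request:
arm_command:
  moves:
    - {"tx": 0, "ty": 0, "tz": -1, "turn": 0}
    - {"tx": 0, "ty": 0, "tz": -2, "turn": 0}
    - {"tx": 0, "ty": 0, "tz": -2, "turn": 0}
    - {"tx": 0, "ty": 0, "tz": -2, "turn": 0}

```text
time_s: 6.07
tcp_pos: [0.4981, 0.0587, 0.0869]
tool_rot: [3.141, -0.065, 0.0]
force: [0.2, 0.2, -0.5]
finger_gap: 0.0233
grip_force: 24.3
```

Request:
arm_command:
  moves:
    - {"tx": 0, "ty": 0, "tz": -1, "turn": 0}
    - {"tx": 0, "ty": 0, "tz": -1, "turn": 0}
    - {"tx": 0, "ty": 0, "tz": -1, "turn": 0}

```text
time_s: 6.32
tcp_pos: [0.4983, 0.0587, 0.086]
tool_rot: [3.141, -0.065, 0.001]
force: [0.7, 0.7, 1.4]
finger_gap: 0.0228
grip_force: 24.5
```

Request:
arm_command:
  moves:
    - {"tx": 0, "ty": 0, "tz": -1, "turn": 0}
    - {"tx": 0, "ty": 0, "tz": -1, "turn": 0}
    - {"tx": 0, "ty": 0, "tz": -1, "turn": 0}

```text
time_s: 6.57
tcp_pos: [0.4984, 0.0588, 0.0857]
tool_rot: [-3.141, 0.065, -0.002]
force: [-2.6, 0.2, 6.1]
finger_gap: 0.0231
grip_force: 24.5
```

Force rose to 6 N, so the head is seated. Release gently.

Request:
arm_command:
  moves:
    - {"tx": 0, "ty": 0, "tz": 0.5, "turn": 0}
    - {"tx": 0, "ty": 0, "tz": 0.5, "turn": 0}
    - {"tx": 0, "ty": 0, "tz": 0.5, "turn": 0}
    - {"tx": 0, "ty": 0, "tz": 0.5, "turn": 0}
    - {"tx": 0, "ty": 0, "tz": 0.5, "turn": 0}
  fingers: 0.1

```text
time_s: 6.98
tcp_pos: [0.498, 0.0586, 0.0851]
tool_rot: [3.141, -0.065, -0.001]
force: [-0.0, -0.8, 0.3]
finger_gap: 0.0767
grip_force: 0.0
```

Request:
arm_command:
  moves:
    - {"tx": 0, "ty": 0, "tz": 8, "turn": 0}
    - {"tx": 0, "ty": 0, "tz": 24, "turn": 0}
    - {"tx": 0, "ty": 0, "tz": 56, "turn": 0}
    - {"tx": 0, "ty": 0, "tz": 92, "turn": 0}
    - {"tx": -20, "ty": 0, "tz": 115, "turn": 0}

```text
time_s: 7.4
tcp_pos: [0.4828, 0.0584, 0.204]
tool_rot: [3.141, -0.066, 0.013]
force: [1.4, -0.3, 0.8]
finger_gap: 0.0769
grip_force: 0.0
```

Request:
arm_command:
  moves:
    - {"tx": -20, "ty": -10, "tz": 10, "turn": 0}
    - {"tx": -40, "ty": -20, "tz": 10, "turn": 0}
    - {"tx": -40, "ty": -20, "tz": 10, "turn": 0}
    - {"tx": -40, "ty": -20, "tz": 10, "turn": 0}

```text
time_s: 7.73
tcp_pos: [0.4375, 0.0385, 0.2112]
tool_rot: [3.141, -0.067, 0.002]
force: [0.5, 0.1, -0.4]
finger_gap: 0.0769
grip_force: 0.0
```

```bash
python3 - <<'E'
from h import *
s=monitor.sense();print(s['time_s'],s['tcp_pos'],s['force'],s['finger_gap'])
b=shot('wrist','w4',(160,0,560,240),2)
p=np.load('clamp.npy')-[0,.0008,0];np.save('clamp.npy',p)
co,si=np.cos(p[2]),np.sin(p[2])
for c in((83.5,125,94),(83.5,125,60),(63.5,140,60),(103.5,140,60),(-23,0,139),(-23,20,139),(-23,0,139)):
    c=np.array(c)/1e3;X=[p[0]+co*c[0]-si*c[1],p[1]+si*c[0]+co*c[1],c[2]];print(np.round(X,4),proj('w4',X).round(1))
E
```

```text
7.7333 [0.43752946 0.03850836 0.21117561] [ 0.52822382  0.14773404 -0.39060652] 0.07693060477553879
[0.4993 0.0593 0.094 ] [279.9 146. ]
[0.4993 0.0593 0.06  ] [284.4 145. ]
[0.4834 0.04   0.06  ] [311.2 165.3]
[0.4851 0.08   0.06  ] [258.5 165.4]
[ 0.6197 -0.0523  0.139 ] [ 504.6 -145.1]
[ 0.5997 -0.0515  0.139 ] [498.5 -90.2]
[ 0.6197 -0.0523  0.139 ] [ 504.6 -145.1]
```

View pics/w4.png

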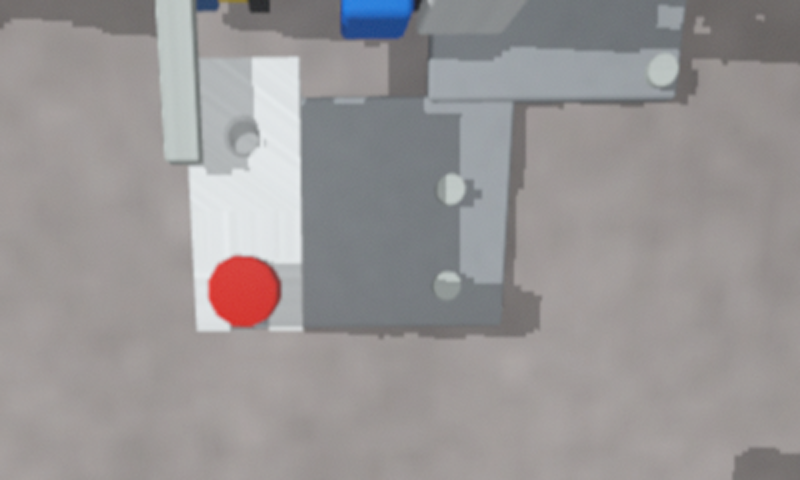

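The pin hangs upright in the notch: head at crop (244,291), i.e. px (282,145.5) against the predicted (280,146). Next I close the fingers and go in front of the trigger roll.

Request:
arm_command:
  moves:
    - {"tx": 30, "ty": -10, "tz": 0, "turn": 0}
    - {"tx": 65, "ty": -20, "tz": 0, "turn": 0}
    - {"tx": 105, "ty": -30, "tz": 0, "turn": 0}
    - {"tx": 145, "ty": -40, "tz": 0, "turn": 0}
    - {"tx": 175, "ty": -50, "tz": 0, "turn": 0}
  fingers: 1
  force: 25

```text
time_s: 8.2
tcp_pos: [0.6174, -0.0117, 0.2095]
tool_rot: [-3.141, 0.065, -0.003]
force: [-0.4, -0.2, 1.0]
finger_gap: 0.016
grip_force: 0.0
```

Request:
arm_command:
  moves:
    - {"tx": 8, "ty": -3, "tz": 0, "turn": 0}
    - {"tx": 8, "ty": -3, "tz": 0, "turn": 0}
    - {"tx": 8, "ty": -3, "tz": -20, "turn": 0}
    - {"tx": 8, "ty": -3, "tz": -45, "turn": 0}
    - {"tx": 8, "ty": -3, "tz": -58, "turn": 0}

```text
time_s: 8.62
tcp_pos: [0.6186, -0.0133, 0.1497]
tool_rot: [-3.14, 0.065, 0.008]
force: [-0.5, -0.6, -0.2]
finger_gap: -0.0001
grip_force: 0.0
```

Request:
arm_command:
  moves:
    - {"tx": 0, "ty": 0, "tz": 0, "turn": 0}
    - {"tx": 0, "ty": 0, "tz": 0, "turn": 0}
    - {"tx": 0, "ty": 0, "tz": 0, "turn": 0}
    - {"tx": 0, "ty": 0, "tz": 0, "turn": 0}

```text
time_s: 8.95
tcp_pos: [0.6217, -0.0141, 0.1539]
tool_rot: [3.141, -0.065, 0.004]
force: [0.2, 1.1, -0.2]
finger_gap: -0.0002
grip_force: 0.0
```

```bash
cat >> h.py <<'E'
p=np.load('clamp.npy')
def W(c):
    c=np.array(c)/1e3;co,si=np.cos(p[2]),np.sin(p[2]);return np.array([p[0]+co*c[0]-si*c[1],p[1]+si*c[0]+co*c[1],c[2]])
def C(X):
    d=np.array(X[:2])-p[:2];co,si=np.cos(p[2]),np.sin(p[2]);return np.array([co*d[0]+si*d[1],-si*d[0]+co*d[1],X[2]])*1e3
def blobs(fn,roi,lo,hi,mn=6):
    x0,y0,x1,y1=roi;im=np.load('pics/'+fn+'.npz')['image'][y0:y1,x0:x1]
    hsv=cv2.cvtColor(im,cv2.COLOR_RGB2HSV);n,l,st,ce=cv2.connectedComponentsWithStats(cv2.inRange(hsv,lo,hi))
    return [((st[i,:2]+[x0,y0]).tolist(),st[i,2:].tolist(),(ce[i]+[x0,y0]).round(1).tolist()) for i in range(1,n) if st[i,4]>=mn]
E
python3 - <<'E'
from h import *
s=monitor.sense();print(s['time_s'],C(s['tcp_pos']).round(1),s['force'],s['finger_gap'],s['q'])
shot('scene','s5',(255,200,375,320),4)
for n in('sc0','s5'):
    print(n,'red',blobs(n,(250,200,370,330),(0,170,80),(4,255,255)),'yel',blobs(n,(320,270,370,320),(20,150,80),(32,255,255)))
for x in(60,70,80,90,100):print(x,proj('s5',W((x,0,30))).round(1))
E
```

```text
8.95 [ 15.2  -0.4 153.9] [ 0.15709533  1.13467823 -0.23485013] -0.00022841568532740527 [-1.34556968e-01  4.11037038e-01  1.55440344e+00 -2.80269708e-05
  1.17358138e+00  1.47756427e+00]
sc0 red [([340, 246], [7, 14, 78], [343.3, 251.8]), ([297, 258], [5, 16, 73], [299.0, 265.6])] yel [([344, 289], [6, 14, 69], [346.9, 295.3])]
s5 red [([339, 239], [6, 12, 48], [342.0, 245.9]), ([296, 259], [6, 15, 68], [298.9, 265.9])] yel [([344, 289], [6, 14, 68], [346.9, 295.3])]
60 [335.1 293.9]
70 [339.2 293.7]
80 [343.3 293.6]
90 [347.4 293.5]
100 [351.5 293.3]
```

View pics/s5.png

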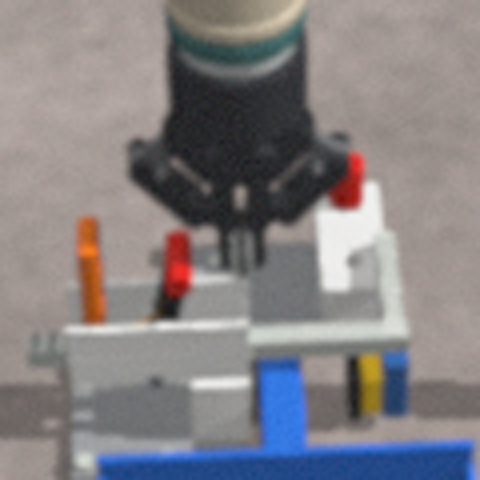

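The view shows the closed fingers at crop (240,255), just in front of the roll (177,265). The yellow sleeve is at about (371,380), relaxed, and the pin is parked at (345,180). Push slowly to find contact.

Request:
arm_command:
  moves:
    - {"tx": 0, "ty": -4, "tz": -2, "turn": 0}
    - {"tx": 0, "ty": -10, "tz": -2, "turn": 0}
    - {"tx": 0, "ty": -14, "tz": -2, "turn": 0}
    - {"tx": 0, "ty": -14, "tz": -2, "turn": 0}
    - {"tx": 0, "ty": -14, "tz": -2, "turn": 0}

```text
time_s: 9.42
tcp_pos: [0.6211, -0.0289, 0.1504]
tool_rot: [3.141, -0.067, 0.0]
force: [0.2, -0.5, 0.1]
finger_gap: 0.0001
grip_force: 0.0
```

Request:
arm_command:
  moves:
    - {"tx": 0, "ty": -2, "tz": 0, "turn": 0}
    - {"tx": 0, "ty": -4, "tz": 0, "turn": 0}
    - {"tx": 0, "ty": -4, "tz": 0, "turn": 0}

```text
time_s: 9.67
tcp_pos: [0.6211, -0.0318, 0.1508]
tool_rot: [-3.14, 0.066, -0.0]
force: [-1.2, 2.0, 1.9]
finger_gap: 0.0005
grip_force: 1.5
```

Request:
arm_command:
  moves:
    - {"tx": 0, "ty": -2, "tz": 0, "turn": 0}
    - {"tx": 0, "ty": -4, "tz": 0, "turn": 0}
    - {"tx": 0, "ty": -4, "tz": 0, "turn": 0}

```text
time_s: 9.92
tcp_pos: [0.6214, -0.0364, 0.1507]
tool_rot: [3.141, -0.065, 0.001]
force: [0.5, 2.5, 4.1]
finger_gap: -0.0001
grip_force: 1.8
```

Contact came at TCP y ≈ -0.0305, but with an upward force, so the sloped part of the finger may be on the roll. Back off, raise 5 mm and try again.

Request:
arm_command:
  moves:
    - {"tx": 0, "ty": 5, "tz": 0, "turn": 0}
    - {"tx": 0, "ty": 12, "tz": 3, "turn": 0}
    - {"tx": 0, "ty": 12, "tz": 5, "turn": 0}
    - {"tx": 0, "ty": 6, "tz": 5, "turn": 0}
    - {"tx": 0, "ty": 6, "tz": 5, "turn": 0}

```text
time_s: 10.33
tcp_pos: [0.6213, -0.0313, 0.1554]
tool_rot: [3.139, -0.065, 0.001]
force: [-0.1, 1.0, 0.0]
finger_gap: 0.0004
grip_force: 0.0
```

Request:
arm_command:
  moves:
    - {"tx": 0, "ty": -4, "tz": 0, "turn": 0}
    - {"tx": 0, "ty": -8, "tz": 0, "turn": 0}
    - {"tx": 0, "ty": -8, "tz": 0, "turn": 0}
    - {"tx": 0, "ty": -8, "tz": 0, "turn": 0}

```text
time_s: 10.67
tcp_pos: [0.6214, -0.0381, 0.1565]
tool_rot: [-3.139, 0.067, -0.002]
force: [-1.5, 3.3, 5.4]
finger_gap: -0.0
grip_force: 2.7
```

Request:
arm_command:
  moves:
    - {"tx": 0, "ty": -2, "tz": 0, "turn": 0}
    - {"tx": 0, "ty": -4, "tz": 0, "turn": 0}
    - {"tx": 0, "ty": -4, "tz": 0, "turn": 0}
    - {"tx": 0, "ty": -4, "tz": 0, "turn": 0}

```text
time_s: 11.0
tcp_pos: [0.6216, -0.042, 0.1567]
tool_rot: [-3.14, 0.066, -0.003]
force: [-0.8, 4.0, 6.6]
finger_gap: 0.0001
grip_force: 2.9
```

The contact slope stays bad either way, so I'll pinch the roll by its two ends instead: back off, rise, turn 90° and come down over it.

Request:
arm_command:
  moves:
    - {"tx": 0, "ty": 10, "tz": 0, "turn": 0}
    - {"tx": 0, "ty": 18, "tz": 15, "turn": 7}
    - {"tx": 0, "ty": 18, "tz": 45, "turn": 14}
    - {"tx": 0, "ty": 10, "tz": 60, "turn": 21}
    - {"tx": 0, "ty": 0, "tz": 60, "turn": 28}
  fingers: 0

```text
time_s: 11.42
tcp_pos: [0.6232, -0.0425, 0.2193]
tool_rot: [3.057, 0.707, 0.01]
force: [-0.1, -0.3, -0.3]
finger_gap: 0.0605
grip_force: 0.0
```

Request:
arm_command:
  moves:
    - {"tx": 0, "ty": -5, "tz": 0, "turn": 7}
    - {"tx": -1, "ty": -10, "tz": 0, "turn": 14}
    - {"tx": -1, "ty": -10, "tz": 0, "turn": 21}
    - {"tx": -1, "ty": -10, "tz": 0, "turn": 28}
    - {"tx": -1, "ty": -10, "tz": 0, "turn": 35}

```text
time_s: 11.83
tcp_pos: [0.6198, -0.053, 0.2149]
tool_rot: [2.708, 1.593, -0.002]
force: [0.7, -0.0, 0.4]
finger_gap: 0.0854
grip_force: 0.0
```

Request:
arm_command:
  moves:
    - {"tx": 0, "ty": 0, "tz": 0, "turn": 7}
    - {"tx": 0, "ty": 0, "tz": 0, "turn": 14}
    - {"tx": 0, "ty": 0, "tz": 0, "turn": 21}
    - {"tx": 0, "ty": 0, "tz": 0, "turn": 27}
    - {"tx": 0, "ty": 0, "tz": 0, "turn": 27}

```text
time_s: 12.25
tcp_pos: [0.6199, -0.0528, 0.2149]
tool_rot: [-2.266, -2.176, 0.002]
force: [0.6, 0.8, 0.2]
finger_gap: 0.0856
grip_force: 0.0
```

```bash
python3 - <<'E'
from h import *
s=monitor.sense();print(s['time_s'],C(s['tcp_pos']).round(1),s['force'],s['finger_gap'])
from scipy.spatial.transform import Rotation as R
M=R.from_rotvec(s['tool_rot']).as_matrix();print(np.degrees(np.arctan2(M[1,1],M[0,1])))
shot('scene','s6');shot('wrist','w6');
print(-np.load('pics/w6.npz')['R'].T@np.load('pics/w6.npz')['t'])
for n in('sc0','s5','s6'): print(n,blobs(n,(280,200,360,330),(0,170,80),(4,255,255)),blobs(n,(310,270,370,320),(20,150,80),(32,255,255)))
print(blobs('w6',(0,0,640,480),(0,170,80),(4,255,255),50))
for c in((-23,0,139),(-23,20,139),(-23,-20,139)): print(proj('w6',W(c)).round(1),W(c).round(4))
E
```

```text
12.25 [-2.350e+01 -2.000e-01  2.149e+02] [0.58113065 0.80154939 0.16363065] 0.08555431905234738
-2.3040744619187152
[0.62335617 0.01317712 0.33461884]
sc0 [([340, 246], [7, 14, 78], [343.3, 251.8]), ([297, 258], [5, 16, 73], [299.0, 265.6])] [([344, 289], [6, 14, 69], [346.9, 295.3])]
s5 [([339, 239], [6, 12, 48], [342.0, 245.9]), ([296, 259], [6, 15, 68], [298.9, 265.9])] [([344, 289], [6, 14, 68], [346.9, 295.3])]
s6 [([338, 238], [7, 13, 73], [341.3, 244.1]), ([296, 260], [7, 14, 67], [299.1, 266.3])] [([344, 289], [6, 14, 69], [346.9, 295.3])]
[([102, 53], [53, 39, 1190], [121.6, 70.9]), ([283, 237], [68, 26, 1650], [316.6, 249.5])]
[314.7 252.9] [ 0.6197 -0.0523  0.139 ]
[280.6 253. ] [ 0.5997 -0.0515  0.139 ]
[348.8 252.8] [ 0.6397 -0.0531  0.139 ]
```

The roll lies under the tool (measured px (316.6,249.5), predicted (314.7,252.9)) and the sleeve is unchanged. Descend and pinch.

Request:
arm_command:
  moves:
    - {"tx": 0, "ty": 0, "tz": -30, "turn": 0}
    - {"tx": 0, "ty": 0, "tz": -55, "turn": 0}
    - {"tx": 0, "ty": 0, "tz": -72, "turn": 0}
    - {"tx": 0, "ty": 0, "tz": -72, "turn": 0}
    - {"tx": 0, "ty": 0, "tz": -72, "turn": 0}

```text
time_s: 12.77
tcp_pos: [0.6196, -0.0524, 0.1426]
tool_rot: [-2.268, -2.172, 0.002]
force: [0.6, -0.1, 0.1]
finger_gap: 0.0855
grip_force: 0.0
```

Request:
arm_command:
  moves:
    - {"tx": 0, "ty": 0, "tz": 0, "turn": 0}
    - {"tx": 0, "ty": 0, "tz": 0, "turn": 0}
    - {"tx": 0, "ty": 0, "tz": 0, "turn": 0}
    - {"tx": 0, "ty": 0, "tz": 0, "turn": 0}
    - {"tx": 0, "ty": 0, "tz": 0, "turn": 0}
  fingers: 1
  force: 35

```text
time_s: 13.18
tcp_pos: [0.6206, -0.0524, 0.1448]
tool_rot: [2.266, 2.173, 0.002]
force: [-1.4, 0.3, 4.8]
finger_gap: 0.039
grip_force: 35.5
```

Request:
arm_command:
  moves:
    - {"tx": 0, "ty": 0, "tz": 0, "turn": 0}
    - {"tx": 0, "ty": 0, "tz": 0, "turn": 0}
    - {"tx": 0, "ty": 0, "tz": 0, "turn": 0}

```text
time_s: 13.43
tcp_pos: [0.6206, -0.0524, 0.1448]
tool_rot: [2.266, 2.173, 0.002]
force: [-0.9, 0.1, 5.7]
finger_gap: 0.0394
grip_force: 35.6
```

Gripped (gap 39 mm). First full stroke, on the shallow arc.

Request:
arm_command:
  moves:
    - {"tx": 0, "ty": -5, "tz": 2, "turn": 0}
    - {"tx": 0, "ty": -12, "tz": 3, "turn": 0}
    - {"tx": -1, "ty": -19, "tz": 3.5, "turn": 0}
    - {"tx": -1, "ty": -26, "tz": 3, "turn": 0}
    - {"tx": -1.5, "ty": -26, "tz": 3, "turn": 0}

```text
time_s: 13.85
tcp_pos: [0.6197, -0.0768, 0.1463]
tool_rot: [-2.268, -2.172, -0.008]
force: [3.8, 6.5, -1.8]
finger_gap: 0.0391
grip_force: 36.1
```

Request:
arm_command:
  moves:
    - {"tx": 0, "ty": -3, "tz": -0.5, "turn": 0}
    - {"tx": 0, "ty": -6, "tz": -1, "turn": 0}
    - {"tx": 0, "ty": -6, "tz": -1, "turn": 0}
    - {"tx": 0, "ty": -6, "tz": -1, "turn": 0}

```text
time_s: 14.18
tcp_pos: [0.6196, -0.0815, 0.1457]
tool_rot: [-2.267, -2.171, -0.009]
force: [2.9, 6.9, 1.8]
finger_gap: 0.0393
grip_force: 36.1
```

```bash
cat >> h.py <<'E'
def look(fn):
    s=monitor.sense();print(round(s['time_s'],2),C(s['tcp_pos']).round(1),s['force'].round(1) if hasattr(s['force'],'round') else s['force'])
    shot('scene',fn)
    b=blobs(fn,(310,270,370,320),(20,150,80),(32,255,255));print('yellow',b)
    im=np.load('pics/'+fn+'.npz')['image'].astype(int)
    r=im[291:302,315:362].mean(0); print('cols315.. R-B',(r[:,0]-r[:,2]).round().astype(int).tolist()); print('gray',r.mean(1).round().astype(int).tolist())
E
python3 - <<'E'
from h import *
look('s7')
E
```

```text
14.18 [-52.2  -1.1 145.7] [2.9 6.9 1.8]
yellow [([343, 289], [6, 14, 70], [345.8, 295.2])]
cols315.. R-B [1, 3, 5, 0, -48, -118, -160, -167, -168, -165, -166, -167, -169, -168, -151, -96, -30, 8, 14, 13, 12, 13, 13, 13, 13, 8, 3, 1, 31, 80, 118, 132, 133, 104, 37, -32, -65, -68, -69, -66, -39, -7, 10, 13, 12, 12, 12]
gray [168, 160, 134, 94, 85, 105, 124, 128, 127, 129, 127, 128, 127, 128, 131, 137, 133, 128, 126, 126, 127, 128, 130, 131, 122, 94, 57, 38, 52, 80, 100, 109, 110, 110, 96, 80, 71, 71, 72, 78, 98, 122, 131, 127, 126, 124, 124]
```

Request:
arm_command:
  moves:
    - {"tx": 0, "ty": -2, "tz": -0.5, "turn": 0}
    - {"tx": 0, "ty": -4, "tz": -1, "turn": 0}
    - {"tx": 0, "ty": -4, "tz": -1, "turn": 0}
    - {"tx": 0, "ty": -4, "tz": -1, "turn": 0}

```text
time_s: 14.57
tcp_pos: [0.6194, -0.0854, 0.1451]
tool_rot: [-2.267, -2.171, -0.009]
force: [1.3, 8.4, 4.0]
finger_gap: 0.0395
grip_force: 36.0
```

Request:
arm_command:
  moves:
    - {"tx": 0, "ty": -2, "tz": 0, "turn": 0}
    - {"tx": 0, "ty": -3, "tz": 0, "turn": 0}
    - {"tx": 0, "ty": -3, "tz": 0, "turn": 0}
    - {"tx": 0, "ty": -3, "tz": 0, "turn": 0}

```text
time_s: 14.9
tcp_pos: [0.6193, -0.088, 0.1446]
tool_rot: [-2.266, -2.17, -0.01]
force: [1.8, 9.8, 1.1]
finger_gap: 0.0391
grip_force: 35.5
```

```bash
python3 - <<'E'
from h import *
look('s8')
E
```

```text
14.9 [-58.7  -1.1 144.6] [1.8 9.8 1.1]
yellow [([342, 289], [6, 14, 69], [344.8, 295.3])]
cols315.. R-B [2, 3, 4, 0, -49, -117, -161, -166, -166, -165, -167, -168, -168, -169, -150, -98, -30, 8, 14, 13, 12, 13, 13, 12, 8, 1, 3, 45, 95, 124, 134, 133, 96, 26, -41, -66, -68, -68, -63, -37, -5, 12, 14, 13, 12, 12, 12]
gray [168, 161, 134, 94, 85, 106, 123, 128, 129, 128, 127, 127, 128, 128, 131, 136, 133, 128, 127, 126, 127, 129, 131, 121, 90, 53, 39, 59, 88, 104, 109, 109, 110, 96, 78, 73, 72, 74, 84, 111, 134, 138, 133, 128, 124, 124, 125]
```

The jaw moved about 5 mm on the first stroke, and the force says the trigger is near full squeeze. Return it to rest.

Request:
arm_command:
  moves:
    - {"tx": 0, "ty": 8, "tz": 1, "turn": 0}
    - {"tx": 0.5, "ty": 18, "tz": 2, "turn": 0}
    - {"tx": 1, "ty": 28, "tz": 2, "turn": 0}
    - {"tx": 1.5, "ty": 36, "tz": 1, "turn": 0}
    - {"tx": 1.5, "ty": 39, "tz": 0, "turn": 0}

```text
time_s: 15.37
tcp_pos: [0.6205, -0.0544, 0.1453]
tool_rot: [2.26, 2.173, -0.007]
force: [-0.2, -11.5, 7.4]
finger_gap: 0.0393
grip_force: 37.2
```

Request:
arm_command:
  moves:
    - {"tx": 0, "ty": 1, "tz": 0, "turn": 0}
    - {"tx": 0, "ty": 1, "tz": 0, "turn": 0}
    - {"tx": 0, "ty": 1, "tz": 0, "turn": 0}
    - {"tx": 0, "ty": 1, "tz": 0, "turn": 0}

```text
time_s: 15.7
tcp_pos: [0.6205, -0.0546, 0.1453]
tool_rot: [2.262, 2.172, -0.006]
force: [0.4, -8.6, 3.0]
finger_gap: 0.0391
grip_force: 36.7
```

```bash
python3 - <<'E'
from h import *
look('s9')
print(blobs('s9',(280,230,320,330),(0,170,80),(4,255,255)))
E
```

```text
15.7 [-25.3  -0.9 145.3] [ 0.4 -8.6  3. ]
yellow [([342, 289], [6, 14, 70], [344.8, 295.4])]
cols315.. R-B [2, 3, 5, -1, -49, -117, -160, -167, -167, -166, -166, -167, -168, -169, -150, -97, -30, 8, 14, 13, 12, 13, 13, 12, 8, 2, 5, 45, 93, 124, 134, 131, 97, 25, -40, -67, -69, -69, -63, -37, -4, 12, 14, 13, 12, 12, 12]
gray [168, 160, 134, 93, 84, 106, 124, 128, 128, 127, 128, 128, 128, 127, 131, 136, 133, 129, 126, 126, 127, 129, 130, 121, 91, 53, 36, 59, 91, 105, 108, 110, 108, 96, 78, 71, 72, 73, 84, 110, 133, 138, 133, 127, 125, 124, 124]
[]
```

Back at its rest stop. The gap from pad to handle is about 22 mm (9 px), so two full strokes and then a partial one. Second stroke:

Request:
arm_command:
  moves:
    - {"tx": 0, "ty": -9, "tz": 1, "turn": 0}
    - {"tx": -0.5, "ty": -18, "tz": 2, "turn": 0}
    - {"tx": -1, "ty": -27, "tz": 2, "turn": 0}
    - {"tx": -1.5, "ty": -35, "tz": 1, "turn": 0}
    - {"tx": -1.5, "ty": -40, "tz": 0, "turn": 0}

```text
time_s: 16.17
tcp_pos: [0.6193, -0.0881, 0.1448]
tool_rot: [-2.266, -2.17, -0.01]
force: [1.0, 9.6, 4.2]
finger_gap: 0.039
grip_force: 34.7
```

Request:
arm_command:
  moves:
    - {"tx": 0, "ty": 0, "tz": 0, "turn": 0}
    - {"tx": 0, "ty": 0, "tz": 0, "turn": 0}
    - {"tx": 0, "ty": 0, "tz": 0, "turn": 0}

```text
time_s: 16.42
tcp_pos: [0.6193, -0.0882, 0.1447]
tool_rot: [-2.266, -2.171, -0.009]
force: [1.9, 6.5, 3.1]
finger_gap: 0.0391
grip_force: 34.8
```

```bash
python3 - <<'E'
from h import *
look('s10')
E
```

```text
16.42 [-58.9  -1.1 144.7] [1.9 6.5 3.1]
yellow [([338, 289], [6, 14, 69], [340.9, 295.4])]
cols315.. R-B [2, 2, 4, -1, -48, -116, -160, -166, -166, -166, -167, -167, -169, -169, -149, -97, -30, 8, 14, 12, 9, 3, 1, 29, 78, 117, 131, 136, 107, 43, -27, -63, -70, -69, -65, -35, -3, 12, 16, 16, 15, 14, 12, 13, 13, 12, 12]
gray [167, 161, 134, 95, 86, 107, 123, 128, 128, 128, 127, 128, 127, 128, 131, 135, 133, 128, 127, 120, 96, 61, 39, 51, 80, 101, 110, 109, 109, 99, 83, 73, 71, 73, 78, 104, 139, 156, 160, 156, 147, 139, 132, 128, 124, 125, 125]
```

Moved about 9.5 mm, leaving a gap of about 12 mm. Return and do the third stroke.

Request:
arm_command:
  moves:
    - {"tx": 0, "ty": 8, "tz": 1, "turn": 0}
    - {"tx": 0.5, "ty": 18, "tz": 2, "turn": 0}
    - {"tx": 1, "ty": 28, "tz": 2, "turn": 0}
    - {"tx": 1.5, "ty": 36, "tz": 1, "turn": 0}
    - {"tx": 1.5, "ty": 40, "tz": 0, "turn": 0}

```text
time_s: 16.88
tcp_pos: [0.6205, -0.0564, 0.1455]
tool_rot: [2.255, 2.172, -0.014]
force: [-0.8, -21.5, 8.2]
finger_gap: 0.0392
grip_force: 37.7
```

Request:
arm_command:
  moves:
    - {"tx": 0, "ty": 0, "tz": 0, "turn": 0}
    - {"tx": 0, "ty": 0, "tz": 0, "turn": 0}
    - {"tx": 0, "ty": 0, "tz": 0, "turn": 0}

```text
time_s: 17.13
tcp_pos: [0.6204, -0.0568, 0.1456]
tool_rot: [2.258, 2.171, -0.012]
force: [0.8, -14.3, 4.5]
finger_gap: 0.039
grip_force: 37.3
```

Request:
arm_command:
  moves:
    - {"tx": 0, "ty": -9, "tz": 1, "turn": 0}
    - {"tx": -0.5, "ty": -18, "tz": 2, "turn": 0}
    - {"tx": -1, "ty": -25, "tz": 2, "turn": 0}
    - {"tx": -1, "ty": -30, "tz": 1.5, "turn": 0}
    - {"tx": -1, "ty": -33, "tz": 1, "turn": 0}

```text
time_s: 17.55
tcp_pos: [0.6196, -0.0808, 0.146]
tool_rot: [-2.266, -2.17, -0.009]
force: [2.9, 9.1, 5.9]
finger_gap: 0.0388
grip_force: 34.9
```

Request:
arm_command:
  moves:
    - {"tx": 0, "ty": -2, "tz": 0, "turn": 0}
    - {"tx": 0, "ty": -4, "tz": -0.5, "turn": 0}
    - {"tx": 0, "ty": -6, "tz": -1, "turn": 0}
    - {"tx": -0.5, "ty": -7, "tz": -1, "turn": 0}
    - {"tx": -0.5, "ty": -7, "tz": -1, "turn": 0}

```text
time_s: 17.97
tcp_pos: [0.6193, -0.0873, 0.145]
tool_rot: [-2.265, -2.171, -0.01]
force: [3.6, 8.4, 5.4]
finger_gap: 0.0389
grip_force: 34.8
```

```bash
python3 - <<'E'
from h import *
look('s11')
E
```

```text
17.97 [-58.   -1.1 145. ] [3.6 8.4 5.4]
yellow [([335, 289], [6, 14, 72], [337.5, 295.6])]
cols315.. R-B [2, 3, 5, -1, -48, -117, -160, -167, -167, -165, -166, -167, -169, -169, -150, -94, -33, -2, 1, 8, 56, 109, 132, 134, 129, 88, 16, -45, -68, -70, -69, -59, -31, -1, 14, 16, 16, 15, 16, 16, 15, 14, 13, 12, 12, 11, 12]
gray [168, 161, 133, 95, 86, 105, 123, 128, 128, 128, 128, 127, 128, 127, 131, 135, 122, 90, 52, 40, 67, 96, 109, 111, 111, 108, 95, 77, 72, 72, 74, 88, 119, 146, 157, 158, 159, 158, 158, 156, 148, 139, 132, 128, 125, 125, 124]
```

About 8.3 mm this time, because the roll slipped a few mm in the grip. Finish the stroke with a firmer grip, and stop the return earlier.

Request:
arm_command:
  moves:
    - {"tx": 0, "ty": -2, "tz": 0, "turn": 0}
    - {"tx": 0, "ty": -3, "tz": -0.5, "turn": 0}
    - {"tx": 0, "ty": -4, "tz": -0.5, "turn": 0}
    - {"tx": 0, "ty": -4, "tz": -0.5, "turn": 0}
  force: 50

```text
time_s: 18.35
tcp_pos: [0.6192, -0.0907, 0.1444]
tool_rot: [-2.265, -2.17, -0.011]
force: [4.1, 9.0, 3.1]
finger_gap: 0.0388
grip_force: 49.7
```

```bash
python3 - <<'E'
from h import *
look('s12')
E
```

```text
18.35 [-61.4  -1.1 144.4] [4.1 9.  3.1]
yellow [([334, 289], [6, 14, 68], [336.9, 295.8])]
cols315.. R-B [2, 3, 5, -2, -47, -116, -161, -167, -166, -166, -166, -168, -168, -168, -149, -104, -48, -14, 3, 44, 93, 123, 133, 133, 104, 34, -34, -67, -70, -71, -65, -35, 0, 15, 16, 16, 16, 15, 16, 16, 15, 14, 13, 13, 13, 12, 12]
gray [168, 161, 134, 94, 87, 107, 123, 128, 128, 128, 128, 128, 128, 127, 128, 121, 95, 60, 40, 59, 88, 106, 110, 110, 109, 98, 82, 74, 73, 74, 80, 110, 141, 155, 158, 158, 158, 158, 158, 156, 148, 138, 132, 128, 125, 124, 123]
```

Full stroke reached: the jaw has moved 10 mm since the last one (the blue edge shifted 4 px) and a gap of 2 to 3 mm remains. Return to rest for the final stroke.

Request:
arm_command:
  moves:
    - {"tx": 0, "ty": 8, "tz": 1, "turn": 0}
    - {"tx": 0.5, "ty": 18, "tz": 2, "turn": 0}
    - {"tx": 1, "ty": 27, "tz": 2, "turn": 0}
    - {"tx": 1.5, "ty": 35, "tz": 1.5, "turn": 0}
    - {"tx": 1.5, "ty": 39, "tz": 1, "turn": 0}

```text
time_s: 18.82
tcp_pos: [0.6203, -0.0587, 0.1455]
tool_rot: [2.261, 2.173, -0.008]
force: [0.5, -14.9, 5.4]
finger_gap: 0.0383
grip_force: 54.4
```

Request:
arm_command:
  moves:
    - {"tx": 0, "ty": 0.5, "tz": 0, "turn": 0}
    - {"tx": 0, "ty": 0.5, "tz": 0, "turn": 0}
    - {"tx": 0, "ty": 0.5, "tz": 0, "turn": 0}

```text
time_s: 19.07
tcp_pos: [0.6203, -0.059, 0.1456]
tool_rot: [2.263, 2.171, -0.007]
force: [0.9, -9.3, 4.2]
finger_gap: 0.0384
grip_force: 54.3
```

```bash
python3 - <<'E'
from h import *
look('s13')
E
```

```text
19.07 [-29.7  -0.9 145.6] [ 0.9 -9.3  4.2]
yellow [([334, 289], [6, 14, 69], [336.9, 295.5])]
cols315.. R-B [2, 3, 4, -1, -48, -116, -160, -166, -167, -165, -166, -167, -168, -168, -149, -103, -49, -15, 3, 44, 93, 125, 135, 133, 103, 34, -35, -66, -70, -70, -66, -35, 0, 15, 17, 16, 16, 15, 16, 16, 15, 14, 13, 13, 12, 11, 12]
gray [168, 160, 133, 94, 87, 108, 124, 128, 127, 128, 127, 127, 128, 127, 128, 123, 94, 59, 40, 59, 88, 104, 110, 111, 111, 98, 81, 74, 73, 75, 81, 110, 142, 156, 157, 158, 159, 159, 158, 155, 148, 139, 131, 127, 125, 125, 124]
```

The grip has drifted about 6 mm off the roll's centre. The trigger is safely at rest, so I'll regrip centred.

Request:
arm_command:
  moves:
    - {"tx": 0, "ty": 0, "tz": 0, "turn": 0}
    - {"tx": 0, "ty": 0, "tz": 0, "turn": 0}
    - {"tx": 0, "ty": 3, "tz": -1, "turn": 0}
    - {"tx": 0, "ty": 3, "tz": -1, "turn": 0}
    - {"tx": 0, "ty": 3, "tz": -1, "turn": 0}
  fingers: 0.2

```text
time_s: 19.53
tcp_pos: [0.6193, -0.052, 0.1432]
tool_rot: [-2.265, -2.174, 0.001]
force: [0.9, -0.4, 0.3]
finger_gap: 0.0683
grip_force: 0.0
```

Request:
arm_command:
  moves:
    - {"tx": 0, "ty": 0, "tz": 0, "turn": 0}
    - {"tx": 0, "ty": 0, "tz": 0, "turn": 0}
    - {"tx": 0, "ty": 0, "tz": 0, "turn": 0}
    - {"tx": 0, "ty": 0, "tz": 0, "turn": 0}
    - {"tx": 0, "ty": 0, "tz": 0, "turn": 0}
  fingers: 1
  force: 50

```text
time_s: 19.95
tcp_pos: [0.6206, -0.0526, 0.1441]
tool_rot: [2.267, 2.174, 0.002]
force: [0.8, 2.1, 0.7]
finger_gap: 0.039
grip_force: 50.8
```

Request:
arm_command:
  moves:
    - {"tx": 0, "ty": -6, "tz": 2, "turn": 0}
    - {"tx": -0.5, "ty": -12, "tz": 3, "turn": 0}
    - {"tx": -0.5, "ty": -17, "tz": 3, "turn": 0}
    - {"tx": -0.5, "ty": -20, "tz": 3, "turn": 0}
    - {"tx": -0.5, "ty": -20, "tz": 3, "turn": 0}

```text
time_s: 20.37
tcp_pos: [0.6199, -0.0698, 0.146]
tool_rot: [-2.266, -2.168, -0.009]
force: [3.8, 9.5, -3.2]
finger_gap: 0.0387
grip_force: 51.6
```

```bash
python3 - <<'E'
from h import *
look('s14')
E
```

```text
20.37 [-40.5  -1.  146. ] [ 3.8  9.5 -3.2]
yellow [([333, 289], [6, 14, 68], [335.9, 295.8])]
cols315.. R-B [1, 2, 5, 0, -48, -116, -160, -167, -168, -165, -166, -166, -168, -162, -147, -111, -60, -14, 34, 84, 119, 133, 134, 105, 36, -34, -65, -70, -71, -67, -36, 0, 15, 17, 16, 15, 15, 16, 15, 15, 15, 14, 13, 12, 12, 12, 12]
gray [168, 161, 134, 94, 87, 106, 124, 127, 127, 128, 128, 129, 127, 123, 112, 92, 64, 44, 54, 82, 103, 110, 110, 110, 98, 81, 74, 73, 73, 79, 108, 138, 154, 156, 157, 157, 158, 159, 159, 155, 150, 139, 132, 128, 126, 125, 124]
```

The pad is about at the handle now. From here in small increments with a look each time.

Request:
arm_command:
  moves:
    - {"tx": 0, "ty": -2, "tz": 0, "turn": 0}
    - {"tx": 0, "ty": -4, "tz": 0, "turn": 0}
    - {"tx": 0, "ty": -4, "tz": 0, "turn": 0}
    - {"tx": 0, "ty": -4, "tz": 0, "turn": 0}

```text
time_s: 20.75
tcp_pos: [0.6198, -0.0732, 0.146]
tool_rot: [-2.264, -2.17, -0.008]
force: [3.1, 9.1, -3.2]
finger_gap: 0.0388
grip_force: 51.1
```

```bash
cat >> h.py <<'E'
def edges(fn):
    im=np.load('pics/'+fn+'.npz')['image'].astype(float); r=im[291:302].mean(0);d=r[:,0]-r[:,2]
    k=int(np.argmax(d[325:360]))+325
    i=k
    while d[i]>60:i-=1
    L=i+(60-d[i])/(d[i+1]-d[i])
    j=k
    while d[j]>30:j+=1
    Rr=j-(30-d[j])/(d[j-1]-d[j])
    return round(L,2),round(Rr,2),round(Rr-L,2),round(d[325:360].clip(0).sum()/134,2)
E
python3 - <<'E'
from h import *
look('s15')
for n in('sc0','s8','s10','s12','s13','s14','s15'):print(n,edges(n))
E
```

```text
20.75 [-43.9  -1.  146. ] [ 3.1  9.1 -3.2]
yellow [([333, 290], [6, 13, 61], [335.2, 295.6])]
cols315.. R-B [2, 3, 4, 0, -48, -116, -160, -167, -167, -166, -166, -167, -168, -162, -147, -111, -59, -7, 59, 110, 130, 135, 121, 69, -4, -54, -69, -69, -69, -50, -22, 3, 15, 16, 15, 15, 16, 16, 15, 16, 15, 14, 13, 12, 12, 11, 12]
gray [168, 160, 134, 94, 87, 106, 123, 127, 128, 128, 128, 127, 127, 123, 113, 93, 64, 48, 68, 97, 110, 110, 108, 103, 89, 77, 71, 74, 74, 93, 125, 147, 155, 156, 157, 159, 157, 158, 160, 157, 148, 139, 131, 128, 125, 125, 125]
sc0 (np.float64(344.64), np.float64(350.17), np.float64(5.53), np.float64(5.82))
s8 (np.float64(342.3), np.float64(347.94), np.float64(5.64), np.float64(5.98))
s10 (np.float64(338.63), np.float64(344.19), np.float64(5.56), np.float64(5.97))
s12 (np.float64(334.33), np.float64(340.06), np.float64(5.73), np.float64(6.3))
s13 (np.float64(334.32), np.float64(340.06), np.float64(5.73), np.float64(6.32))
s14 (np.float64(333.52), np.float64(339.09), np.float64(5.57), np.float64(6.25))
s15 (np.float64(333.01), np.float64(338.53), np.float64(5.52), np.float64(6.11))
```

Request:
arm_command:
  moves:
    - {"tx": 0, "ty": -2, "tz": 0, "turn": 0}
    - {"tx": 0, "ty": -4, "tz": -0.5, "turn": 0}
    - {"tx": 0, "ty": -4, "tz": -0.5, "turn": 0}
    - {"tx": 0, "ty": -4, "tz": -0.5, "turn": 0}

```text
time_s: 21.13
tcp_pos: [0.6197, -0.0767, 0.1458]
tool_rot: [-2.264, -2.169, -0.009]
force: [2.0, 10.8, -0.7]
finger_gap: 0.0388
grip_force: 51.0
```

```bash
python3 - <<'E'
from h import *
look('s16');print(edges('s16'))
E
```

```text
21.13 [-47.4  -1.1 145.8] [ 2.  10.8 -0.7]
yellow [([332, 290], [6, 13, 63], [334.9, 296.0])]
cols315.. R-B [2, 2, 6, -14, -94, -155, -167, -166, -166, -166, -167, -167, -166, -159, -136, -85, -29, 32, 84, 120, 134, 134, 96, 25, -41, -69, -68, -71, -65, -35, -3, 14, 17, 16, 15, 16, 15, 15, 16, 16, 15, 14, 13, 13, 12, 12, 12]
gray [168, 160, 131, 95, 93, 115, 127, 129, 128, 127, 128, 128, 125, 119, 106, 79, 51, 55, 83, 103, 110, 111, 111, 97, 79, 72, 74, 73, 85, 112, 142, 152, 154, 155, 158, 157, 158, 159, 159, 156, 149, 138, 132, 127, 125, 124, 124]
(np.float64(332.54), np.float64(337.93), np.float64(5.39), np.float64(6.2))
```

The handle itself is now sliding toward the fixed jaw (its left edge shifted). Continue.

Request:
arm_command:
  moves:
    - {"tx": 0, "ty": -2, "tz": 0, "turn": 0}
    - {"tx": 0, "ty": -4, "tz": -0.5, "turn": 0}
    - {"tx": 0, "ty": -4, "tz": -0.5, "turn": 0}
    - {"tx": 0, "ty": -4, "tz": -0.5, "turn": 0}

```text
time_s: 21.52
tcp_pos: [0.6196, -0.0804, 0.1454]
tool_rot: [-2.265, -2.168, -0.01]
force: [1.7, 11.3, -0.2]
finger_gap: 0.0389
grip_force: 50.3
```

```bash
python3 - <<'E'
from h import *
look('s17');print(edges('s17'))
E
```

```text
21.52 [-51.1  -1.1 145.4] [ 1.7 11.3 -0.2]
yellow [([332, 290], [5, 13, 55], [334.4, 295.8])]
cols315.. R-B [2, 4, 6, -14, -94, -155, -167, -166, -167, -166, -167, -168, -166, -159, -137, -86, -30, 33, 86, 120, 135, 114, 54, -18, -59, -68, -71, -68, -43, -15, 6, 14, 16, 16, 16, 16, 16, 16, 15, 16, 15, 15, 13, 13, 12, 11, 12]
gray [167, 160, 132, 95, 92, 116, 127, 128, 127, 128, 127, 127, 126, 120, 105, 78, 50, 54, 82, 103, 109, 109, 100, 86, 75, 74, 73, 76, 96, 128, 148, 154, 154, 156, 156, 158, 158, 158, 159, 156, 147, 139, 132, 128, 125, 125, 124]
(np.float64(332.51), np.float64(337.33), np.float64(4.83), np.float64(5.65))
```

Request:
arm_command:
  moves:
    - {"tx": 0, "ty": -2, "tz": 0, "turn": 0}
    - {"tx": 0, "ty": -3, "tz": -0.5, "turn": 0}
    - {"tx": 0, "ty": -3, "tz": -0.5, "turn": 0}
    - {"tx": 0, "ty": -3, "tz": -0.5, "turn": 0}

```text
time_s: 21.9
tcp_pos: [0.6195, -0.0826, 0.1451]
tool_rot: [-2.264, -2.167, -0.011]
force: [1.6, 12.7, 0.4]
finger_gap: 0.0387
grip_force: 50.4
```

```bash
python3 - <<'E'
from h import *
look('s18');print(edges('s18'))
E
```

```text
21.9 [-53.3  -1.1 145.1] [ 1.6 12.7  0.4]
yellow [([332, 290], [5, 13, 54], [334.3, 295.9])]
cols315.. R-B [2, 3, 6, -14, -94, -155, -168, -166, -166, -167, -166, -167, -164, -154, -134, -86, -29, 34, 87, 122, 132, 104, 33, -35, -66, -70, -72, -66, -37, -2, 13, 15, 16, 16, 16, 16, 15, 15, 15, 16, 14, 15, 13, 13, 12, 12, 12]
gray [167, 160, 132, 94, 92, 115, 127, 128, 128, 128, 128, 127, 123, 116, 104, 76, 50, 55, 83, 104, 111, 109, 99, 82, 74, 73, 73, 81, 108, 138, 152, 154, 155, 155, 157, 158, 157, 159, 158, 157, 147, 139, 132, 127, 125, 124, 124]
(np.float64(332.49), np.float64(337.04), np.float64(4.55), np.float64(5.47))
```

Contact is established: the sleeve's left edge has stopped and the press is about 2.5 mm. Keep squeezing gradually.

Request:
arm_command:
  moves:
    - {"tx": 0, "ty": -2, "tz": -0.5, "turn": 0}
    - {"tx": 0, "ty": -4, "tz": -1, "turn": 0}
    - {"tx": 0, "ty": -4, "tz": -1, "turn": 0}
    - {"tx": 0, "ty": -4, "tz": -1, "turn": 0}

```text
time_s: 22.28
tcp_pos: [0.6194, -0.0863, 0.1445]
tool_rot: [-2.264, -2.166, -0.012]
force: [1.5, 13.8, 3.6]
finger_gap: 0.0387
grip_force: 49.8
```

```bash
python3 - <<'E'
from h import *
look('s19');print(edges('s19'))
E
```

```text
22.28 [-57.   -1.1 144.5] [ 1.5 13.8  3.6]
yellow [([332, 290], [4, 13, 42], [333.9, 295.7])]
cols315.. R-B [1, 4, 6, -14, -95, -155, -167, -167, -167, -165, -167, -166, -164, -154, -133, -86, -26, 41, 98, 126, 119, 69, -3, -53, -69, -70, -69, -52, -24, 1, 14, 15, 15, 17, 16, 15, 16, 16, 16, 16, 15, 13, 13, 13, 12, 12, 11]
gray [168, 161, 133, 95, 92, 117, 128, 128, 126, 128, 128, 128, 123, 116, 104, 77, 52, 59, 88, 106, 110, 104, 90, 76, 72, 74, 75, 92, 123, 146, 153, 154, 155, 156, 157, 158, 158, 159, 159, 156, 148, 139, 132, 127, 126, 124, 124]
(np.float64(332.33), np.float64(336.54), np.float64(4.21), np.float64(5.05))
```

Request:
arm_command:
  moves:
    - {"tx": 0, "ty": -1, "tz": 0, "turn": 0}
    - {"tx": 0, "ty": -3, "tz": -0.5, "turn": 0}
    - {"tx": 0, "ty": -3, "tz": -0.5, "turn": 0}
    - {"tx": 0, "ty": -3, "tz": -0.5, "turn": 0}

```text
time_s: 22.67
tcp_pos: [0.6193, -0.0888, 0.144]
tool_rot: [-2.262, -2.168, -0.012]
force: [1.8, 15.6, 3.1]
finger_gap: 0.039
grip_force: 49.8
```

```bash
python3 - <<'E'
from h import *
look('s20');print(edges('s20'))
E
```

```text
22.67 [-59.5  -1.2 144. ] [ 1.8 15.6  3.1]
yellow [([332, 290], [4, 13, 43], [333.8, 295.7])]
cols315.. R-B [2, 4, 6, -15, -94, -156, -167, -166, -167, -166, -167, -166, -158, -148, -131, -86, -25, 43, 96, 126, 111, 50, -22, -61, -70, -70, -67, -41, -8, 10, 14, 15, 16, 15, 16, 15, 16, 16, 16, 15, 15, 13, 13, 12, 12, 12, 11]
gray [168, 159, 132, 94, 93, 117, 127, 128, 127, 128, 128, 125, 119, 114, 102, 74, 49, 60, 89, 105, 110, 101, 86, 75, 73, 74, 77, 101, 131, 149, 153, 154, 154, 155, 157, 158, 157, 160, 159, 156, 148, 139, 132, 128, 125, 125, 125]
(np.float64(332.32), np.float64(336.27), np.float64(3.95), np.float64(4.89))
```

Request:
arm_command:
  moves:
    - {"tx": 0, "ty": -1, "tz": 0, "turn": 0}
    - {"tx": 0, "ty": -3, "tz": -0.5, "turn": 0}
    - {"tx": 0, "ty": -3, "tz": -0.5, "turn": 0}
    - {"tx": 0, "ty": -3, "tz": -0.5, "turn": 0}

```text
time_s: 23.05
tcp_pos: [0.6192, -0.0922, 0.1432]
tool_rot: [-2.263, -2.167, -0.011]
force: [1.2, 13.4, 0.6]
finger_gap: 0.0388
grip_force: 50.0
```

```bash
python3 - <<'E'
from h import *
look('s21');print(edges('s21'))
E
```

```text
23.05 [-62.9  -1.2 143.2] [ 1.2 13.4  0.6]
yellow [([332, 290], [4, 13, 42], [333.8, 295.8])]
cols315.. R-B [2, 3, 6, -16, -95, -156, -167, -166, -166, -166, -167, -166, -158, -149, -131, -85, -27, 43, 96, 124, 102, 34, -34, -66, -70, -70, -67, -37, -1, 13, 15, 15, 16, 15, 16, 16, 15, 15, 16, 16, 15, 14, 13, 13, 12, 11, 12]
gray [168, 159, 132, 95, 93, 118, 127, 129, 128, 128, 129, 126, 120, 113, 102, 76, 49, 59, 89, 107, 110, 99, 82, 74, 73, 74, 82, 109, 139, 152, 153, 153, 154, 156, 156, 157, 158, 159, 158, 156, 148, 138, 132, 128, 125, 125, 124]
(np.float64(332.31), np.float64(336.05), np.float64(3.74), np.float64(4.73))
```

The stroke is used up, at about 4.5 mm press. One more partial stroke is needed, so return, regrip centred and squeeze to 6 mm.

Request:
arm_command:
  moves:
    - {"tx": 0, "ty": 8, "tz": 1, "turn": 0}
    - {"tx": 0.5, "ty": 17, "tz": 2, "turn": 0}
    - {"tx": 0.5, "ty": 26, "tz": 2, "turn": 0}
    - {"tx": 0.5, "ty": 34, "tz": 1.5, "turn": 0}
    - {"tx": 0.5, "ty": 38, "tz": 0.5, "turn": 0}

```text
time_s: 23.52
tcp_pos: [0.6204, -0.0598, 0.1449]
tool_rot: [2.265, 2.174, -0.0]
force: [-2.2, -1.4, 8.4]
finger_gap: 0.0386
grip_force: 53.6
```

Request:
arm_command:
  moves:
    - {"tx": 0, "ty": 0, "tz": 0, "turn": 0}
    - {"tx": 0, "ty": 0, "tz": 0, "turn": 0}
    - {"tx": 0, "ty": 4, "tz": 0, "turn": 0}
    - {"tx": 0, "ty": 7, "tz": 0, "turn": 0}
    - {"tx": 0, "ty": 7, "tz": 0, "turn": 0}
  fingers: 0.2

```text
time_s: 23.93
tcp_pos: [0.6199, -0.0522, 0.1435]
tool_rot: [-2.266, -2.174, -0.0]
force: [0.4, -0.6, 0.6]
finger_gap: 0.0688
grip_force: 0.0
```

Request:
arm_command:
  moves:
    - {"tx": 0, "ty": 0, "tz": 0, "turn": 0}
    - {"tx": 0, "ty": 0, "tz": 0, "turn": 0}
    - {"tx": 0, "ty": 0, "tz": 0, "turn": 0}
    - {"tx": 0, "ty": 0, "tz": 0, "turn": 0}
    - {"tx": 0, "ty": 0, "tz": 0, "turn": 0}
  fingers: 1
  force: 60

```text
time_s: 24.35
tcp_pos: [0.6206, -0.0529, 0.1441]
tool_rot: [2.267, 2.174, 0.001]
force: [0.4, -0.5, 2.2]
finger_gap: 0.0387
grip_force: 60.6
```

```bash
python3 - <<'E'
from h import *
look('s22');print(edges('s22'))
E
```

```text
24.35 [-23.6  -0.9 144.1] [ 0.4 -0.5  2.2]
yellow [([332, 290], [6, 13, 59], [334.5, 295.8])]
cols315.. R-B [2, 4, 6, -15, -96, -156, -167, -167, -166, -166, -168, -166, -163, -153, -133, -85, -26, 41, 95, 123, 133, 125, 77, 7, -51, -69, -70, -69, -57, -30, -1, 13, 16, 16, 16, 16, 16, 15, 16, 15, 16, 14, 14, 13, 12, 12, 12]
gray [168, 159, 132, 95, 93, 117, 127, 128, 128, 128, 127, 127, 124, 116, 104, 76, 51, 60, 88, 106, 111, 110, 106, 92, 77, 72, 74, 74, 90, 121, 143, 153, 155, 156, 157, 157, 158, 159, 159, 156, 147, 139, 132, 127, 125, 125, 124]
(np.float64(332.35), np.float64(337.67), np.float64(5.32), np.float64(6.03))
```

The bar settled back to the brake's hold (about 1 to 1.6 mm press). The target for the blue edge is px ≈ 335.7 (press about 6 mm). Squeeze gradually.

Request:
arm_command:
  moves:
    - {"tx": 0, "ty": -4, "tz": 1, "turn": 0}
    - {"tx": 0, "ty": -8, "tz": 2, "turn": 0}
    - {"tx": -0.5, "ty": -12, "tz": 2.5, "turn": 0}
    - {"tx": -0.5, "ty": -12, "tz": 2.5, "turn": 0}
    - {"tx": -0.5, "ty": -12, "tz": 2.5, "turn": 0}

```text
time_s: 24.82
tcp_pos: [0.6202, -0.0624, 0.1455]
tool_rot: [-2.265, -2.172, -0.007]
force: [3.2, 6.7, -3.3]
finger_gap: 0.0389
grip_force: 61.0
```

```bash
python3 - <<'E'
from h import *
look('s23');print(edges('s23'))
E
```

```text
24.82 [-33.1  -0.9 145.5] [ 3.2  6.7 -3.3]
yellow [([332, 290], [6, 13, 59], [334.7, 295.9])]
cols315.. R-B [2, 3, 6, -14, -96, -156, -168, -166, -168, -166, -166, -166, -164, -152, -133, -85, -26, 41, 93, 125, 135, 124, 79, 7, -50, -69, -70, -70, -56, -31, -1, 13, 17, 16, 15, 15, 15, 15, 16, 15, 15, 14, 13, 13, 12, 12, 12]
gray [168, 160, 132, 96, 92, 116, 127, 129, 127, 128, 128, 127, 123, 117, 103, 76, 51, 60, 89, 104, 110, 111, 106, 92, 78, 73, 74, 74, 90, 120, 143, 153, 155, 155, 157, 158, 158, 159, 159, 157, 147, 139, 132, 127, 125, 125, 124]
(np.float64(332.37), np.float64(337.68), np.float64(5.31), np.float64(6.03))
```

Request:
arm_command:
  moves:
    - {"tx": 0, "ty": -2, "tz": 0, "turn": 0}
    - {"tx": 0, "ty": -3, "tz": 0, "turn": 0}
    - {"tx": 0, "ty": -3, "tz": 0, "turn": 0}
    - {"tx": 0, "ty": -3, "tz": 0, "turn": 0}

```text
time_s: 25.2
tcp_pos: [0.6201, -0.0647, 0.1457]
tool_rot: [-2.265, -2.171, -0.008]
force: [4.0, 8.4, -3.2]
finger_gap: 0.0386
grip_force: 61.1
```

```bash
python3 - <<'E'
from h import *
look('s24');print(edges('s24'))
E
```

```text
25.2 [-35.4  -0.9 145.7] [ 4.   8.4 -3.2]
yellow [([332, 290], [6, 13, 60], [334.7, 295.8])]
cols315.. R-B [2, 3, 6, -14, -96, -155, -168, -167, -165, -166, -167, -167, -163, -154, -133, -84, -27, 41, 95, 125, 136, 124, 79, 5, -50, -69, -69, -70, -57, -30, -1, 14, 16, 16, 16, 16, 16, 15, 16, 15, 15, 14, 13, 12, 13, 13, 12]
gray [168, 160, 132, 95, 93, 116, 126, 127, 128, 128, 127, 127, 125, 116, 104, 77, 51, 60, 87, 106, 109, 111, 105, 93, 78, 73, 73, 74, 90, 121, 144, 153, 154, 156, 157, 158, 158, 159, 159, 156, 148, 138, 132, 127, 125, 124, 125]
(np.float64(332.35), np.float64(337.66), np.float64(5.31), np.float64(6.05))
```

Request:
arm_command:
  moves:
    - {"tx": 0, "ty": -2, "tz": 0, "turn": 0}
    - {"tx": 0, "ty": -4, "tz": 0, "turn": 0}
    - {"tx": 0, "ty": -4, "tz": 0, "turn": 0}
    - {"tx": 0, "ty": -4, "tz": 0, "turn": 0}

```text
time_s: 25.58
tcp_pos: [0.62, -0.0686, 0.1458]
tool_rot: [-2.264, -2.171, -0.008]
force: [3.3, 8.0, -1.5]
finger_gap: 0.0387
grip_force: 60.8
```

```bash
python3 - <<'E'
from h import *
look('s25');print(edges('s25'))
E
```

```text
25.58 [-39.3  -1.  145.8] [ 3.3  8.  -1.5]
yellow [([332, 290], [6, 13, 61], [334.6, 295.8])]
cols315.. R-B [2, 3, 6, -15, -96, -156, -168, -166, -167, -165, -167, -168, -163, -154, -133, -85, -28, 42, 95, 125, 134, 124, 78, 6, -50, -69, -70, -70, -58, -30, 0, 14, 16, 15, 16, 16, 16, 16, 15, 16, 16, 13, 13, 13, 13, 12, 12]
gray [168, 161, 131, 95, 94, 116, 126, 128, 127, 128, 127, 127, 124, 117, 104, 76, 51, 58, 88, 105, 111, 110, 107, 92, 77, 72, 73, 74, 89, 119, 144, 153, 155, 157, 156, 158, 158, 158, 159, 156, 148, 139, 132, 127, 126, 125, 125]
(np.float64(332.34), np.float64(337.67), np.float64(5.33), np.float64(6.05))
```

Request:
arm_command:
  moves:
    - {"tx": 0, "ty": -2, "tz": 0, "turn": 0}
    - {"tx": 0, "ty": -4, "tz": 0, "turn": 0}
    - {"tx": 0, "ty": -4, "tz": 0, "turn": 0}
    - {"tx": 0, "ty": -4, "tz": 0, "turn": 0}

```text
time_s: 25.97
tcp_pos: [0.6199, -0.0724, 0.1457]
tool_rot: [-2.264, -2.171, -0.008]
force: [2.2, 8.1, -1.9]
finger_gap: 0.0388
grip_force: 60.4
```

```bash
python3 - <<'E'
from h import *
look('s26');print(edges('s26'))
E
```

```text
25.97 [-43.1  -1.  145.7] [ 2.2  8.1 -1.9]
yellow [([332, 290], [6, 13, 61], [334.6, 295.8])]
cols315.. R-B [2, 3, 6, -14, -95, -156, -167, -166, -166, -167, -165, -167, -164, -154, -133, -86, -26, 42, 96, 125, 134, 124, 79, 6, -50, -69, -70, -69, -57, -30, 0, 14, 16, 16, 16, 16, 15, 15, 16, 17, 15, 14, 13, 12, 13, 11, 12]
gray [167, 160, 131, 95, 93, 116, 127, 128, 128, 128, 128, 127, 123, 116, 104, 76, 51, 59, 87, 105, 110, 110, 106, 93, 77, 73, 74, 75, 89, 120, 144, 153, 155, 155, 157, 158, 159, 158, 158, 156, 148, 139, 132, 128, 124, 125, 125]
(np.float64(332.34), np.float64(337.67), np.float64(5.33), np.float64(6.05))
```

Request:
arm_command:
  moves:
    - {"tx": 0, "ty": -2, "tz": 0, "turn": 0}
    - {"tx": 0, "ty": -4, "tz": -0.5, "turn": 0}
    - {"tx": 0, "ty": -4, "tz": -0.5, "turn": 0}
    - {"tx": 0, "ty": -4, "tz": -0.5, "turn": 0}

```text
time_s: 26.35
tcp_pos: [0.6198, -0.0763, 0.1455]
tool_rot: [-2.264, -2.17, -0.008]
force: [2.2, 8.8, 0.8]
finger_gap: 0.0386
grip_force: 60.3
```

```bash
sed -i 's/^    r=im\[291:302,315:362\].*$//' h.py; python3 - <<'E'
from h import *
look('s27');print(edges('s27'))
E
```

```text
26.35 [-47.   -1.1 145.5] [2.2 8.8 0.8]
yellow [([332, 290], [6, 13, 60], [334.5, 295.7])]
(np.float64(332.33), np.float64(337.67), np.float64(5.34), np.float64(6.06))
```

Request:
arm_command:
  moves:
    - {"tx": 0, "ty": -2, "tz": 0, "turn": 0}
    - {"tx": 0, "ty": -4, "tz": -0.5, "turn": 0}
    - {"tx": 0, "ty": -4, "tz": -0.5, "turn": 0}
    - {"tx": 0, "ty": -4, "tz": -0.5, "turn": 0}

```text
time_s: 26.73
tcp_pos: [0.6197, -0.0795, 0.1452]
tool_rot: [-2.265, -2.168, -0.01]
force: [2.1, 11.4, 1.5]
finger_gap: 0.0388
grip_force: 60.2
```

```bash
python3 - <<'E'
from h import *
look('s28');print(edges('s28'))
E
```

```text
26.73 [-50.2  -1.1 145.2] [ 2.1 11.4  1.5]
yellow [([332, 290], [6, 13, 56], [334.4, 295.8])]
(np.float64(332.34), np.float64(337.54), np.float64(5.2), np.float64(5.92))
```

It re-took the same tooth, so the trigger wasn't right back last time. Return it firmly against the rest stop, as in the earlier strokes that worked.

Request:
arm_command:
  moves:
    - {"tx": 0, "ty": 8, "tz": 0, "turn": 0}
    - {"tx": 0, "ty": 17, "tz": 0, "turn": 0}
    - {"tx": 0.5, "ty": 25, "tz": 0, "turn": 0}
    - {"tx": 0.5, "ty": 31, "tz": -1, "turn": 0}
    - {"tx": 0.5, "ty": 33, "tz": -1, "turn": 0}

```text
time_s: 27.2
tcp_pos: [0.6205, -0.054, 0.1446]
tool_rot: [2.258, 2.174, -0.008]
force: [1.5, -13.3, 0.2]
finger_gap: 0.0386
grip_force: 61.8
```

Request:
arm_command:
  moves:
    - {"tx": 0, "ty": 1, "tz": 0, "turn": 0}
    - {"tx": 0, "ty": 1, "tz": 0, "turn": 0}
    - {"tx": 0, "ty": 1, "tz": 0, "turn": 0}

```text
time_s: 27.45
tcp_pos: [0.6206, -0.0541, 0.1446]
tool_rot: [2.259, 2.173, -0.009]
force: [0.5, -11.0, -0.1]
finger_gap: 0.0383
grip_force: 61.8
```

```bash
python3 - <<'E'
from h import *
look('s29');print(edges('s29'))
shot('top','t29')
for n in('top0','t29'): print(n,blobs(n,(290,180,390,280),(0,170,80),(4,255,255)))
for n in('sc0','s13','s22','s28','s29'):
    print(n,blobs(n,(270,240,315,300),(0,150,60),(6,255,255)))
E
```

```text
27.45 [-24.8  -1.  144.6] [  0.5 -11.   -0.1]
yellow [([332, 290], [6, 13, 56], [334.4, 295.8])]
(np.float64(332.33), np.float64(337.54), np.float64(5.21), np.float64(5.91))
top0 [([350, 206], [5, 13, 53], [351.5, 212.0]), ([311, 234], [6, 7, 38], [313.4, 236.8])]
t29 [([310, 253], [5, 7, 24], [312.3, 255.7])]
sc0 [([296, 258], [7, 17, 81], [298.9, 265.7])]
s13 [([300, 259], [3, 13, 29], [301.0, 264.5])]
s22 []
s28 [([291, 260], [2, 10, 15], [291.5, 264.0])]
s29 []
```

The trigger is now hard against its rest stop and the bar is holding. Squeeze again in small steps.

Request:
arm_command:
  moves:
    - {"tx": 0, "ty": -4, "tz": 1, "turn": 0}
    - {"tx": 0, "ty": -8, "tz": 1, "turn": 0}
    - {"tx": 0, "ty": -12, "tz": 1.5, "turn": 0}
    - {"tx": 0, "ty": -12, "tz": 1.5, "turn": 0}
    - {"tx": 0, "ty": -12, "tz": 1.5, "turn": 0}

```text
time_s: 27.97
tcp_pos: [0.6203, -0.0597, 0.1456]
tool_rot: [-2.265, -2.173, -0.005]
force: [3.1, 4.8, -1.8]
finger_gap: 0.0388
grip_force: 61.6
```

```bash
python3 - <<'E'
from h import *
look('s30');print(edges('s30'))
E
```

```text
27.97 [-30.4  -0.9 145.6] [ 3.1  4.8 -1.8]
yellow [([332, 290], [5, 13, 55], [334.4, 295.8])]
(np.float64(332.33), np.float64(337.54), np.float64(5.21), np.float64(5.95))
```

Request:
arm_command:
  moves:
    - {"tx": 0, "ty": -2, "tz": 0, "turn": 0}
    - {"tx": 0, "ty": -4, "tz": 0.5, "turn": 0}
    - {"tx": 0, "ty": -4, "tz": 0.5, "turn": 0}
    - {"tx": 0, "ty": -4, "tz": 0.5, "turn": 0}

```text
time_s: 28.35
tcp_pos: [0.6202, -0.0624, 0.1458]
tool_rot: [-2.266, -2.168, -0.008]
force: [3.5, 6.5, -1.5]
finger_gap: 0.0387
grip_force: 61.4
```

```bash
python3 - <<'E'
from h import *
look('s31');print(edges('s31'))
E
```

```text
28.35 [-33.1  -0.9 145.8] [ 3.5  6.5 -1.5]
yellow [([332, 290], [6, 13, 56], [334.4, 295.8])]
(np.float64(332.33), np.float64(337.54), np.float64(5.22), np.float64(5.94))
```

```bash
python3 - <<'E'
from h import *
for x in(-23,-40,-50,-57):print(x,proj('sc0',W((x,-20,139))).round(1),proj('sc0',W((x-8,-20,139))).round(1))
for n in('sc0','s8','s10','s12','s18','s19','s20','s21','s28','s31'):
    im=np.load('pics/'+n+'.npz')['image'];h=cv2.cvtColor(im,cv2.COLOR_RGB2HSV)[255:290,265:315]
    m=(((h[...,0]<6)|(h[...,0]>176))&(h[...,1]>150)&(h[...,2]>50));print(n,m.sum(),dict(zip((np.where(m.any(0))[0]+265).tolist(),m.sum(0)[m.any(0)].tolist())))
ims=[cv2.resize(cv2.imread('pics/sc0.png')[235:300,260:330],None,fx=5,fy=5,interpolation=cv2.INTER_CUBIC)]
im=np.load('pics/s21.npz')['image'][:,:,::-1];ims.append(cv2.resize(im[235:300,260:330],None,fx=5,fy=5,interpolation=cv2.INTER_CUBIC))
cv2.imwrite('pics/cmp.png',np.hstack(ims))
E
```

```text
-23 [299.3 270.4] [295.8 270.5]
-40 [291.9 270.7] [288.4 270.8]
-50 [287.5 270.8] [284.  270.9]
-57 [284.4 270.9] [280.9 271. ]
sc0 80 {296: 2, 297: 16, 298: 16, 299: 16, 300: 15, 301: 15}
s8 25 {287: 10, 288: 11, 289: 4}
s10 39 {287: 9, 288: 12, 289: 13, 290: 5}
s12 56 {286: 10, 287: 12, 288: 15, 289: 15, 290: 4}
s18 25 {289: 5, 290: 12, 291: 8}
s19 28 {288: 11, 289: 12, 290: 5}
s20 31 {286: 1, 287: 11, 288: 12, 289: 7}
s21 42 {285: 8, 286: 12, 287: 14, 288: 8}
s28 18 {291: 10, 292: 8}
s31 0 {}
```

View pics/cmp.png

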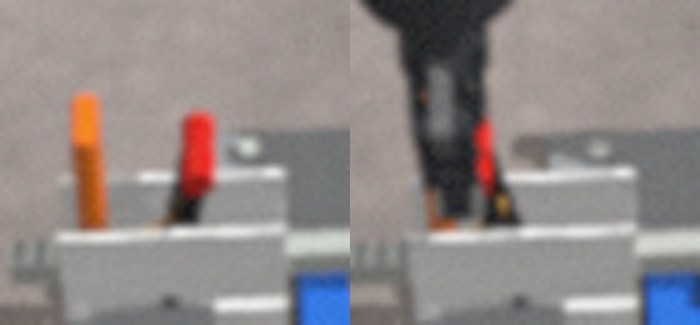

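The picture shows the roll at right edge px 288.6 against 302.4 at rest, so the last squeeze was only about 31 of 33 to 34 mm. The same tooth therefore still has travel left. I'll grip firmer and squeeze further on this stroke.

Request:
arm_command:
  moves:
    - {"tx": 0, "ty": -4, "tz": 0, "turn": 0}
    - {"tx": 0, "ty": -8, "tz": 0, "turn": 0}
    - {"tx": -0.5, "ty": -12, "tz": 0, "turn": 0}
    - {"tx": -0.5, "ty": -16, "tz": -0.5, "turn": 0}
    - {"tx": -0.5, "ty": -16, "tz": -0.5, "turn": 0}
  force: 80

```text
time_s: 28.82
tcp_pos: [0.6196, -0.0778, 0.1457]
tool_rot: [-2.267, -2.166, -0.01]
force: [3.9, 8.2, 0.3]
finger_gap: 0.0379
grip_force: 80.0
```

Request:
arm_command:
  moves:
    - {"tx": 0, "ty": -2, "tz": -0.5, "turn": 0}
    - {"tx": 0, "ty": -5, "tz": -1, "turn": 0}
    - {"tx": 0, "ty": -7, "tz": -1, "turn": 0}
    - {"tx": 0, "ty": -7, "tz": -1, "turn": 0}

```text
time_s: 29.15
tcp_pos: [0.6194, -0.0829, 0.1451]
tool_rot: [-2.266, -2.163, -0.013]
force: [2.2, 11.6, 2.1]
finger_gap: 0.0376
grip_force: 79.7
```

```bash
cat >> h.py <<'E'
def roll(n):
    im=np.load('pics/'+n+'.npz')['image'];h=cv2.cvtColor(im,cv2.COLOR_RGB2HSV)[255:290,265:315]
    m=(((h[...,0]<6)|(h[...,0]>176))&(h[...,1]>150)&(h[...,2]>50));return dict(zip((np.where(m.any(0))[0]+265).tolist(),m.sum(0)[m.any(0)].tolist()))
E
python3 - <<'E'
from h import *
look('s32');print(edges('s32'),roll('s32'))
E
```

```text
29.15 [-53.6  -1.  145.1] [ 2.2 11.6  2.1]
yellow [([332, 290], [5, 13, 55], [334.4, 295.8])]
(np.float64(332.33), np.float64(337.37), np.float64(5.04), np.float64(5.84)) {289: 6, 290: 12, 291: 14, 292: 4}
```

Request:
arm_command:
  moves:
    - {"tx": 0, "ty": -2, "tz": -0.5, "turn": 0}
    - {"tx": 0, "ty": -5, "tz": -1, "turn": 0}
    - {"tx": 0, "ty": -5, "tz": -1, "turn": 0}
    - {"tx": 0, "ty": -5, "tz": -1, "turn": 0}

```text
time_s: 29.53
tcp_pos: [0.6193, -0.0873, 0.1442]
tool_rot: [-2.266, -2.162, -0.013]
force: [2.4, 13.9, 3.9]
finger_gap: 0.038
grip_force: 79.5
```

```bash
python3 - <<'E'
from h import *
look('s33');print(edges('s33'),roll('s33'))
E
```

```text
29.53 [-58.   -1.  144.2] [ 2.4 13.9  3.9]
yellow [([332, 290], [5, 13, 53], [334.2, 295.8])]
(np.float64(332.33), np.float64(336.85), np.float64(4.52), np.float64(5.42)) {287: 7, 288: 12, 289: 14, 290: 14}
```

Request:
arm_command:
  moves:
    - {"tx": 0, "ty": -2, "tz": -0.5, "turn": 0}
    - {"tx": 0, "ty": -4, "tz": -1, "turn": 0}
    - {"tx": 0, "ty": -4, "tz": -1, "turn": 0}
    - {"tx": 0, "ty": -4, "tz": -1, "turn": 0}

```text
time_s: 29.92
tcp_pos: [0.6193, -0.0908, 0.1435]
tool_rot: [-2.261, -2.168, -0.014]
force: [0.3, 15.1, 5.5]
finger_gap: 0.0377
grip_force: 79.5
```

```bash
python3 - <<'E'
from h import *
look('s34');print(edges('s34'),roll('s34'))
E
```

```text
29.92 [-61.5  -1.2 143.5] [ 0.3 15.1  5.5]
yellow [([332, 290], [4, 13, 43], [333.8, 295.7])]
(np.float64(332.32), np.float64(336.28), np.float64(3.96), np.float64(4.9)) {286: 10, 287: 13, 288: 15, 289: 10}
```

Request:
arm_command:
  moves:
    - {"tx": 0, "ty": -2, "tz": -0.5, "turn": 0}
    - {"tx": 0, "ty": -3, "tz": -0.5, "turn": 0}
    - {"tx": 0, "ty": -3, "tz": -0.5, "turn": 0}
    - {"tx": 0, "ty": -3, "tz": -0.5, "turn": 0}

```text
time_s: 30.3
tcp_pos: [0.6192, -0.0925, 0.1431]
tool_rot: [-2.26, -2.166, -0.016]
force: [0.7, 17.6, 5.8]
finger_gap: 0.0376
grip_force: 79.6
```

```bash
python3 - <<'E'
from h import *
look('s35');print(edges('s35'),roll('s35'))
E
```

```text
30.3 [-63.2  -1.2 143.1] [ 0.7 17.6  5.8]
yellow [([332, 290], [4, 13, 41], [333.8, 295.9])]
(np.float64(332.32), np.float64(336.05), np.float64(3.74), np.float64(4.75)) {285: 9, 286: 12, 287: 15, 288: 14, 289: 4}
```

Request:
arm_command:
  moves:
    - {"tx": 0, "ty": -1, "tz": -0.5, "turn": 0}
    - {"tx": 0, "ty": -2, "tz": -0.5, "turn": 0}
    - {"tx": 0, "ty": -2, "tz": -0.5, "turn": 0}
    - {"tx": 0, "ty": -2, "tz": -0.5, "turn": 0}

```text
time_s: 30.68
tcp_pos: [0.619, -0.0944, 0.1426]
tool_rot: [-2.264, -2.16, -0.017]
force: [1.6, 17.5, 6.0]
finger_gap: 0.0377
grip_force: 79.2
```

```bash
python3 - <<'E'
from h import *
look('s36');print(edges('s36'),roll('s36'))
E
```

```text
30.68 [-65.1  -1.1 142.6] [ 1.6 17.5  6. ]
yellow [([332, 290], [4, 13, 41], [333.7, 295.8])]
(np.float64(332.33), np.float64(335.83), np.float64(3.5), np.float64(4.49)) {284: 7, 285: 13, 286: 14, 287: 15, 288: 8}
```

Press is about 5.5 mm and the stroke isn't at its end. A touch more, then hold to check that it's stable.

Request:
arm_command:
  moves:
    - {"tx": 0, "ty": -1, "tz": 0, "turn": 0}
    - {"tx": 0, "ty": -1.5, "tz": 0, "turn": 0}
    - {"tx": 0, "ty": -1.5, "tz": 0, "turn": 0}
    - {"tx": 0, "ty": -1.5, "tz": 0, "turn": 0}
    - {"tx": 0, "ty": -1.5, "tz": 0, "turn": 0}

```text
time_s: 31.15
tcp_pos: [0.6191, -0.0955, 0.1422]
tool_rot: [-2.259, -2.166, -0.016]
force: [1.9, 19.0, 4.8]
finger_gap: 0.0375
grip_force: 79.6
```

```bash
python3 - <<'E'
from h import *
look('s37');print(edges('s37'),roll('s37'))
E
```

```text
31.15 [-66.2  -1.2 142.2] [ 1.9 19.   4.8]
yellow [([332, 290], [4, 13, 39], [333.7, 296.0])]
(np.float64(332.3), np.float64(335.76), np.float64(3.47), np.float64(4.44)) {283: 1, 284: 11, 285: 13, 286: 15, 287: 16, 288: 6}
```

Request:
arm_command:
  moves:
    - {"tx": 0, "ty": 0, "tz": 0, "turn": 0}
    - {"tx": 0, "ty": 0, "tz": 0, "turn": 0}
    - {"tx": 0, "ty": 0, "tz": 0, "turn": 0}
    - {"tx": 0, "ty": 0, "tz": 0, "turn": 0}
    - {"tx": 0, "ty": 0, "tz": 0, "turn": 0}

```text
time_s: 31.62
tcp_pos: [0.6191, -0.0955, 0.1422]
tool_rot: [-2.259, -2.166, -0.016]
force: [0.7, 18.9, 3.7]
finger_gap: 0.0374
grip_force: 79.6
```

Request:
arm_command:
  moves:
    - {"tx": 0, "ty": 0, "tz": 0, "turn": 0}
    - {"tx": 0, "ty": 0, "tz": 0, "turn": 0}
    - {"tx": 0, "ty": 0, "tz": 0, "turn": 0}
    - {"tx": 0, "ty": 0, "tz": 0, "turn": 0}
    - {"tx": 0, "ty": 0, "tz": 0, "turn": 0}

```text
time_s: 32.03
tcp_pos: [0.6191, -0.0955, 0.1422]
tool_rot: [-2.259, -2.166, -0.016]
force: [1.3, 18.4, 4.3]
finger_gap: 0.0376
grip_force: 79.6
```

```bash
python3 - <<'E'
from h import *
look('s38');print(edges('s38'),roll('s38'))
shot('top','t38');print(blobs('t38',(290,180,390,280),(0,170,80),(4,255,255)))
E
```

```text
32.03 [-66.2  -1.2 142.2] [ 1.3 18.4  4.3]
yellow [([332, 290], [4, 13, 38], [333.6, 295.7])]
(np.float64(332.3), np.float64(335.76), np.float64(3.46), np.float64(4.42)) {284: 11, 285: 13, 286: 15, 287: 15, 288: 6}
[([360, 215], [3, 4, 9], [361.3, 216.7]), ([311, 253], [6, 7, 34], [313.3, 256.0])]
```

The squeeze is stable over a second, at about half press, and the pin is still parked. Handing in.

```bash
python3 -c "
from workcell import sign_off
print(sign_off())"
```

```text
the job is handed in; nothing more can be done
None
```

The job is handed in: the lock pin hangs by its head in the side notch, and the arm still holds the trigger with the pad's sleeve about half way in (roughly 5.5 to 6 of 12 mm, measured from the pictures), steady over the last second at 32 s of the 67 s limit.

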